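# Punch, knock out and rack the exhaust hanger plates

## Robot

A 6-joint arm with a two-finger parallel gripper is mounted at the origin on the work surface. World frame = base frame: x ahead of the robot, y to its left, z up, the work surface at z = 0. Lengths are in m, angles in rad, forces in N, time in s.
With the tool pointing down it reaches from about 0.3 to 0.775 m from the base axis. Payload 14.6 kg.
Tool frame: the origin (TCP) lies on the centre line of the jaws, within the pads' length; the fingertips stand 19 mm ahead of it and the grasp point (between the pads) is the TCP; z points along the fingers, y is the line along which they close (so a half turn about z gives the same grasp; the last joint's range is limited). The gripper opens to 94 mm and grips with 3 to 60 N. Pads are 16 mm wide; open, the fingers measure 119 mm over their backs; the gripper's body (75 mm by 177 mm) begins 78 mm behind the grasp point.
Start: joints at [1.224, 0.3, 1.521, -0, 1.321, -0.067], TCP at [0.152, 0.529, 0.224] pointing down, gripper open.
Joint ranges: [-3.03, 3.03], [-0.79, 2.21], [0.23, 2.52], [-1.04, 4.18], [0, 3.07], [-2.55, 2.55]. Speed limits (rad/s): [2.22, 2.22, 2.57, 3.14, 3.14, 3.14].

## Interface

Orientations are given as [roll, pitch, yaw] about the fixed x, y, z axes, in that order (R = Rz(yaw) Ry(pitch) Rx(roll)).
In Python, from station import get_obs, camera, workorder gives the robot as it stands.
- The arm moves only by the tool play_rows, never from a script. Its argument "motion" is a list that holds one entry, the list of rows, each a list of 7 numbers: the shift along the tool's x, y, z as a fraction of full scale, then the turn, a rotation vector about the tool's x, y, z as a fraction of full scale, then the opening, from -1 (shut) to 1 (fully open). In form: [[[x, y, z, ax, ay, az, grip], ...]]. A call has 1 to 10 rows; each row is the pose to reach, as a shift and turn from the pose commanded when the call began, along the tool's axes at that moment, turning the shorter way round; what a row does not reach only later rows make up. Full scale, the value 1, is 0.25 m for a shift and 2 pi rad for a turn. A row lasts 1/10 s, in which the tool goes at most 50 mm and 8.59 degrees, less where a joint would pass 70% of its speed; a pose out of reach is approached as far as the arm can. A call with a number of a shift or a turn outside -1 to 1 is refused whole. A call with a gripper value outside its range is refused whole. The fingers move at their own pace and stop on an object; "grip_force" is the grip in N (left out, the last holds). Time passes only in rows, so rows that repeat a pose let the fingers close. It gives the time, the measured TCP pose, the force, the opening and the grip force at its end, in the units of the state.
- get_obs(): the state, without advancing time (a new reading comes with each control period).
- camera(name): name is "scene" or "top" or "wrist"; returns a dict with "frame" (384x512x3 uint8, red, green, blue), "z_map" (384x512 float32, m along the optical axis (not along the pixel's ray), 0 where there is no reading), "camera_matrix" (3x3 intrinsics, pixels), "T" (4x4, takes a point from camera to world coordinates); the wrist camera has in their place "T_tool_cam" (4x4, takes a point from camera to tool coordinates, whose origin is the TCP and whose axes are the flange's). Camera axes: x right, y up, looking along -z (the intrinsics and any distortion apply to the point x, -y, -z); pixel columns grow to the right and rows downward; lengths in m; the calibration is good to about 2 mm. A picture is of the moment at which its call begins: read the wrist's pose just before it.
- workorder.hand_in(): hands the job in; it is judged then, once.
The state is a dict: "time_s": time; "qpos": joint angles; "joint_vel": joint speeds; "tau": joint torques, N m; "ee_pos": TCP position; "eef_rot": TCP orientation; "force": force on the tool from outside, world axes, zero at the start; "moment": the same for the moment, N m; "grip_width": finger opening in m; "grip_force": force on a finger pad.
Only numpy, scipy, OpenCV 4.12 (cv2) and the standard library are available. Lean on these libraries where they do the work, as an engineer would, in place of code of your own. Each camera call takes 0.05 s, during which the arm holds its last target. There are 200 camera calls.

## Task

The hanger plates are lying in the punch press: with them there, press the pedal all the way down to its stop, hold it there for a good second and let it come back up, and then, with the plates still on the bed, hit the press's knock-out pin fully down with the mallet. Then lean every plate on the wooden rack, lower end on its base board behind the toe lip and its back on the rail, and leave the mallet standing on its head on the rubber mat again. Do not disturb the other things on the bench.

Things in the scene. Friction and masses are not known exactly. Their poses are not given: they have to be found in the camera images.
- press: Fixed punch press. Origin on the bench, +x to its back (away from the robot), +y left. Blue bed 10 mm high, x -80..80, y -160..200 mm. Grey punch head, 230 mm wide, stands at its back: hinge at x 88, z 29 mm, middle at y 24, top at about 95 mm. As the pedal goes down it swings forward over the plates' far ends, 4 mm clear of them; it rises with the pedal.
- pedal (a joint): Angle of the press's spring pedal, rad: 0 up, grows as pressed, hard stop at 0.30. At the pad it takes about 6 N to start, 12 N at the stop; it rises when let go.
- pedal_pad (a point): Top of the pedal's black rubber pad, where to press: 105 mm from the hinge, 74 mm above the bench when up, 44 mm when down. The pad is 60 mm wide and reaches 19 mm beyond this point to the free end. Axes move with the pedal; level at rest, x from free end to hinge (away from the robot), z up.
- pedal_base: Fixed base of the pedal, dark plate 150 x 80 x 8 mm on the bench. Origin under its centre; the hinge is at x +60 mm, 30 mm above the bench, its line along y; the free end points to -x, toward the robot.
- pin (a joint): Travel of the sprung steel knock-out pin of the press, m: 0 up, hard stop at 0.012 fully down. Its spring needs about 2 N to start and 5 N at the bottom, and lifts it again.
- pin_top (a point): Centre of the flat top (20 mm across) of the upright knock-out pin, 55 mm above the bench when up. Its round boss (30 mm across, top at 35 mm) is on the end of the press bed nearest the bench's middle, at x -60, y -135 mm in the press frame.
- mallet: The only mallet, 0.5 kg: upright drum head 48 mm across, 56 mm high, black faces, steel band; wooden handle 22 mm wide, 24 mm high, level, to its -x, its middle 32 mm above the lower face, ending 145 mm from the head's axis. Origin: centre of the head's lower face, on which it stands; z up. Centre of mass 10 mm from the head's axis toward the handle.
- mallet_grip (a point): Where to take the mallet's handle from above, fingers closing across it: 52 mm from the head's axis, 32 mm above the lower face, in the middle of the handle.
- mallet_mat: Fixed black rubber mat, 190 x 70 mm, 3 mm thick, on which the mallet stands. Origin under its centre, x along its length (away from the robot).
- rack: Fixed wooden leaning rack. Origin on the bench, +x to its back (away from the robot). Base top z 6, x -55..65, y -145..145 mm; toe lip inner face x -49, top z 24; steel rail 10 mm thick along y, axis x 15.4, z 52.5, on an upright board. A plate leaning on it slopes 42 degrees up away from the robot, underside centre x -6, z 40. Three fit at y -90, 0, 90 mm.
- plate1: Steel hanger plate, 100 mm long (x), 30 mm wide (y), 8 mm thick (z), two dark 12 mm holes 36 mm either side of the middle, 0.14 to 0.23 kg. Two or three are present, flat side by side on the press bed, their middles 80 mm or more apart, lengthwise along the press's x. Origin: centre of its underside.
- plate2: Steel hanger plate, 100 mm long (x), 30 mm wide (y), 8 mm thick (z), two dark 12 mm holes 36 mm either side of the middle, 0.14 to 0.23 kg. Two or three are present, flat side by side on the press bed, their middles 80 mm or more apart, lengthwise along the press's x. Origin: centre of its underside.
- plate3: Steel hanger plate, 100 mm long (x), 30 mm wide (y), 8 mm thick (z), two dark 12 mm holes 36 mm either side of the middle, 0.14 to 0.23 kg. Two or three are present, flat side by side on the press bed, their middles 80 mm or more apart, lengthwise along the press's x. Origin: centre of its underside.
- spray_can: Yellow can, 52 mm across, 150 mm high, a bystander to be left alone. Origin: centre of its underside.
- clamp_ring: Steel ring 72 mm across, 22 mm high, a bystander to be left alone. Origin: centre of its underside.
- tube_stub: Upright steel tube stub 46 mm across, 55 mm high, a bystander to be left alone. Origin: centre of its underside.
- wrench: Steel wrench lying flat, a bystander to be left alone. Origin: centre of its underside (of the tool as it lies).
- bolt_tray: Green tray 110 x 80 x 35 mm, a bystander to be left alone. Origin: centre of its underside.
- setup_block: Steel block 60 x 40 x 30 mm, a bystander to be left alone. Origin: centre of its underside.
Mind the look-alikes: they are no part of the job. What is shaped like the plate3 but turquoise is not meant.

How it is judged:
On the way, in this order (a step that is already met when the one before it is completed fails the run):
1. the pedal is held down at its stop while all plates lie on the press bed (value of joint pedal above 0.28 rad and x of plate1 in the frame of press between -0.08 and 0.08 m and y of plate1 in the frame of press between -0.16 and 0.2 m and z of each of plate1, plate2, plate3 in the frame of press below 0.035 m and x of plate2 in the frame of press between -0.08 and 0.08 m and y of plate2 in the frame of press between -0.16 and 0.2 m and x of plate3 in the frame of press between -0.08 and 0.08 m and y of plate3 in the frame of press between -0.16 and 0.2 m), for 0.8 s.
2. the pedal is up again (value of joint pedal below 0.04 rad), for 0.1 s.
3. the mallet drives the knock-out pin fully down while all plates still lie on the press bed and the pedal is up (value of joint pin above 0.01 m and contact force between mallet and pin above 0.5 N and value of joint pedal below 0.05 rad and x of plate1 in the frame of press between -0.08 and 0.08 m and y of plate1 in the frame of press between -0.16 and 0.2 m and z of each of plate1, plate2, plate3 in the frame of press below 0.035 m and x of plate2 in the frame of press between -0.08 and 0.08 m and y of plate2 in the frame of press between -0.16 and 0.2 m and x of plate3 in the frame of press between -0.08 and 0.08 m and y of plate3 in the frame of press between -0.16 and 0.2 m).
At the end, for the whole second after the job is handed in: Every plate leans still on the rack at 29 to 57 degrees from level, underside centre at x -35..25, y -145..145, z 28..56 mm in the rack frame; pedal (under 0.04 rad) and pin (under 3 mm) are up; the mallet stands upright (0.2 rad), head centre over the mat, at rest (angle between plate1's own z axis and vertical between 0.5 and 1 rad and x of plate1 in the frame of rack between -0.035 and 0.025 m and y of plate1 in the frame of rack between -0.145 and 0.145 m and z of plate1 in the frame of rack between 0.028 and 0.056 m and contact force between each of plate1, plate2, plate3 and rack above 0.3 N and linear speed of each of plate1, plate2, plate3, mallet below 0.02 m/s and angle between plate2's own z axis and vertical between 0.5 and 1 rad and x of plate2 in the frame of rack between -0.035 and 0.025 m and y of plate2 in the frame of rack between -0.145 and 0.145 m and z of plate2 in the frame of rack between 0.028 and 0.056 m and angle between plate3's own z axis and vertical between 0.5 and 1 rad and x of plate3 in the frame of rack between -0.035 and 0.025 m and y of plate3 in the frame of rack between -0.145 and 0.145 m and z of plate3 in the frame of rack between 0.028 and 0.056 m and value of joint pedal below 0.04 rad and value of joint pin below 0.003 m and angle between mallet's own z axis and vertical below 0.2 rad and x of mallet in the frame of mallet_mat between -0.095 and 0.095 m and y of mallet in the frame of mallet_mat between -0.035 and 0.035 m and z of mallet in the frame of mallet_mat below 0.012 m); the robot touches nothing.
It fails at once if a bystander is moved by more than 5 cm (distance of any of spray_can, clamp_ring, tube_stub, wrench, bolt_tray, setup_block from where it was at the start of the episode above 0.05 m).
Of plate1, plate2, plate3 only 2 to 3 are there at a start; the rules pass over those that are not, and their reading is None.
At some moment in a run one of plate1, plate2, plate3 may be knocked a few centimetres aside while the robot is not near it.
It also fails if it takes over 208 s, if anything falls off the work surface, if the arm or the gripper's body presses on something with over 40 N, if the wrist force passes 120 N, or if a joint passes its speed limit or range.

## Working session

There is one attempt and no reset: what is moved stays moved. The work goes in short steps, Python scripts to look and compute and a tool call to move; the robot and the scene stay as the last step left them, time stands still between calls to the robot, and variables do not carry over. Pictures are saved under pics/ and viewed, at most 14 in all, crops included, and the job is handed in when it is done.

Besides the shell and the picture viewer there is one more tool, called after "Call:" as name(argument=value, ...) on one line, values as JSON. play_rows: Moves the arm, as the interface text tells. Its arguments: {"type":"object","properties":{"motion":{"type":"array"},"grip_force":{"type":"number"}},"required":["motion"]}

```bash
mkdir -p pics; ls
cat > h.py <<'E'
import numpy as np, cv2
from station import get_obs, camera
def save(n,im): cv2.imwrite('pics/'+n,cv2.cvtColor(im,cv2.COLOR_RGB2BGR))
def cloud(c,T):
    K=np.array(c['camera_matrix']);z=c['z_map'];v,u=np.mgrid[0:z.shape[0],0:z.shape[1]]
    x=(u-K[0,2])/K[0,0]*z;y=(v-K[1,2])/K[1,1]*z
    P=np.stack([x,-y,-z,np.ones_like(z)],-1)@np.array(T).T
    return P[...,:3]
def ray(c,T,u,v,h):
    K=np.array(c['camera_matrix']);d=np.array([(u-K[0,2])/K[0,0],-(v-K[1,2])/K[1,1],-1]);T=np.array(T)
    d=T[:3,:3]@d;o=T[:3,3];return o+d*(h-o[2])/d[2]
E
python3 - <<'E'
from h import *
import pickle
o=get_obs();print(o)
for n in('top','scene'):
    c=camera(n);save(n+'0.png',c['frame']);pickle.dump(c,open(n+'0.pkl','wb'));print(c.keys(),c['T'],c['camera_matrix'])
E
```

```text
pics
{'time_s': 0.0, 'qpos': array([ 1.22438767e+00,  3.00455918e-01,  1.52157197e+00,  8.36173485e-06,
        1.32067869e+00, -6.65709550e-02]), 'joint_vel': array([-2.36263779e-04,  9.31068127e-04, -6.05555290e-04,  9.29188286e-04,
       -5.24355791e-05,  2.62581678e-05]), 'tau': array([ 1.04233102e-03, -5.31808162e+01, -3.52736378e+01,  7.08569144e-02,
        2.43532076e-02, -1.02322247e-04]), 'ee_pos': array([0.15181634, 0.52839053, 0.2238985 ]), 'eef_rot': array([-3.14048173e+00, -8.21815947e-05,  2.86175283e+00]), 'force': array([0.3933518 , 0.41229869, 0.39472398]), 'moment': array([ 0.0392741 , -0.00110755, -0.00709955]), 'grip_force': 0.0, 'grip_width': 0.09423865025102367}
dict_keys(['frame', 'z_map', 'camera_matrix', 'T']) [[-1.11277285e-03  9.91246391e-01 -1.32020281e-01  3.32742289e-01]
 [-9.99890134e-01 -3.05432123e-03 -1.45048495e-02  8.55982507e-02]
 [-1.47811120e-02  1.31989636e-01  9.91140885e-01  1.34142239e+00]
 [ 0.00000000e+00  0.00000000e+00  0.00000000e+00  1.00000000e+00]] [[349.82648772   0.         254.90875698]
 [  0.         349.82648772 194.08787173]
 [  0.           0.           1.        ]]
dict_keys(['frame', 'z_map', 'camera_matrix', 'T']) [[ 0.54153161 -0.55736016  0.62935933  1.28113973]
 [ 0.84048512  0.34281027 -0.41960206 -0.44185522]
 [ 0.01811863  0.75619493  0.65409551  0.89551587]
 [ 0.          0.          0.          1.        ]] [[425.65126538   0.         262.78961593]
 [  0.         425.65126538 192.89924433]
 [  0.           0.           1.        ]]
```

View pics/top0.png

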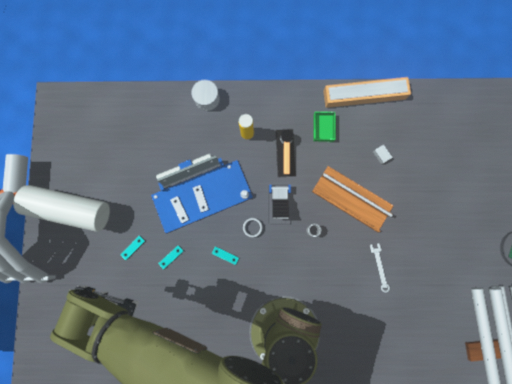

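View pics/scene0.png

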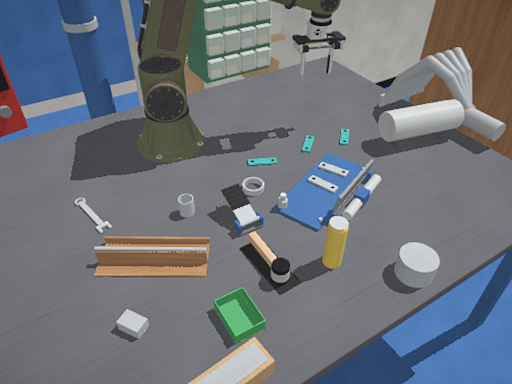

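The top view shows:
- press bed around (203,196), with two light plates at (180,209) and (200,198)
- pin at (245,195)
- pedal at (281,203), with its black pad toward the robot
- mallet head at (285,137), with its handle toward the robot at (287,155)
- rack at (353,198)

The strips at (133,247), (171,257) and (225,255) are turquoise decoys off the press. The two grey plates on the bed are the ones meant. I'll measure next and confirm with a wrist crop.

```bash
cat > m.py <<'E'
from h import *
import pickle
def rect(P,name):
    r=cv2.minAreaRect(P[:,:2].astype(np.float32)*1000);b=cv2.boxPoints(r)
    print(name,len(P),'c',np.round(r[0],1),'s',np.round(r[1],1),'a',round(r[2],1),'z med/max',np.round(np.percentile(P[:,2],[5,50,95])*1000,1),'corners',np.round(b).tolist())
for n in('top','scene'):
    c=pickle.load(open(n+'0.pkl','rb'));P=cloud(c,c['T']);H=cv2.cvtColor(c['frame'],cv2.COLOR_RGB2HSV)
    h,s,v=[H[...,i].astype(int) for i in range(3)]
    X,Y,Z=P[...,0],P[...,1],P[...,2]
    box=lambda a,b,d,e:(X>a)&(X<b)&(Y>d)&(Y<e)
    bench=np.median(Z[(box(.25,.5,-.1,.1))]);print(n,'bench z',bench)
    m=(h>100)&(h<125)&(s>130)&(Z<.03)&(Z>-.02)&box(.25,.8,.1,.7); rect(P[m],'bed')
    m=(s<70)&(v>120)&(Z<.04)&(Z>.005)&box(.3,.65,.2,.6)
    k,l,st,ce=cv2.connectedComponentsWithStats(m.astype(np.uint8))
    for i in range(1,k):
        if st[i,4]>25: rect(P[l==i],'grey %s'%np.round(ce[i]))
    m=(h>5)&(h<20)&(s>90)&box(.2,.85,-.5,.3)&(Z>.0)&(Z<.12)
    k,l,st,ce=cv2.connectedComponentsWithStats(m.astype(np.uint8))
    for i in range(1,k):
        if st[i,4]>40: rect(P[l==i],'wood %s'%np.round(ce[i]))
    m=(v<45)&(Z>-.01)&(Z<.15)&box(.3,.85,-.2,.3)
    k,l,st,ce=cv2.connectedComponentsWithStats(m.astype(np.uint8))
    for i in range(1,k):
        if st[i,4]>40: rect(P[l==i],'dark %s'%np.round(ce[i]))
E
python3 m.py
```

```text
top bench z 0.0024617746604739255
bed 3226 c [538.9 325.4] s [236.1 361.2] a 22.2 z med/max [ 5.5 10.3 14.9] corners [[361.0, 448.0], [498.0, 114.0], [717.0, 203.0], [580.0, 537.0]]
grey [198. 160.] 50 c [642.8 316.6] s [16.6 66.6] a 20.3 z med/max [29.8 34.8 38.5] corners [[623.0, 345.0], [647.0, 283.0], [662.0, 288.0], [639.0, 351.0]]
grey [167. 172.] 91 c [593.  438.7] s [16.9 97.3] a 22.5 z med/max [26.9 34.4 38.8] corners [[567.0, 480.0], [604.0, 391.0], [619.0, 397.0], [582.0, 487.0]]
grey [200. 198.] 207 c [494.7 314.7] s [103.2  30.1] a 19.2 z med/max [10.2 17.8 22.5] corners [[441.0, 312.0], [451.0, 284.0], [548.0, 318.0], [538.0, 346.0]]
grey [179. 209.] 206 c [452.1 394.8] s [103.3  31.7] a 27.4 z med/max [ 9.4 18.6 22.6] corners [[399.0, 385.0], [414.0, 357.0], [505.0, 404.0], [491.0, 433.0]]
wood [286. 158.] 159 c [645.6 -15.2] s [ 26.3 126.9] a 89.1 z med/max [ 2.6 45.2 51.1] corners [[582.0, -27.0], [709.0, -29.0], [709.0, -3.0], [582.0, -1.0]]
wood [359. 189.] 558 c [ 531.9 -291.3] s [290.2  32.3] a 57.6 z med/max [ 2.3  6.7 11. ] corners [[441.0, -405.0], [468.0, -42
[... 954 characters left out ...]
ners [[557.0, 474.0], [593.0, 392.0], [620.0, 404.0], [584.0, 486.0]]
grey [353. 205.] 142 c [641.7 310.1] s [27.9 84.1] a 18.9 z med/max [13.7 33.4 37.5] corners [[615.0, 345.0], [642.0, 266.0], [668.0, 275.0], [641.0, 354.0]]
wood [153. 258.] 3787 c [ 494.8 -267.1] s [290.5 124.8] a 58.1 z med/max [ 4.2  8.9 45.5] corners [[365.0, -357.0], [471.0, -423.0], [625.0, -177.0], [519.0, -111.0]]
dark [260. 264.] 460 c [669.7 -31.2] s [170.3  45.6] a 6.3 z med/max [0.5 3.4 7.5] corners [[583.0, -18.0], [588.0, -63.0], [757.0, -45.0], [752.0, 1.0]]
dark [281. 269.] 77 c [736.9 -17.3] s [34.5 45.8] a 1.7 z med/max [46.7 55.7 60.6] corners [[719.0, 5.0], [720.0, -41.0], [755.0, -40.0], [753.0, 6.0]]
```

Run:
```python
from h import *
import pickle
c=pickle.load(open('top0.pkl','rb'))
save('topcrop.png',cv2.resize(c['frame'][110:270,110:400],None,fx=2.7,fy=2.7,interpolation=cv2.INTER_CUBIC))
```

```text
(no output)
```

View pics/topcrop.png

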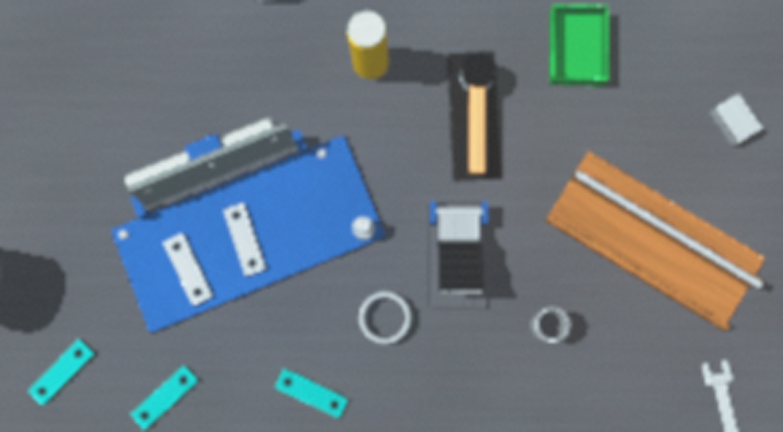

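The crop confirms it: the two grey plates lie on the bed, at crop (187,268) and (243,240), and the turquoise strips lie off the press. Next I'll measure the pin, pedal, mallet, can and rail more closely.

```bash
cat > m2.py <<'E'
from m import *
print('-----')
for n in('top','scene'):
    c=pickle.load(open(n+'0.pkl','rb'));P=cloud(c,c['T']);H=cv2.cvtColor(c['frame'],cv2.COLOR_RGB2HSV)
    h,s,v=[H[...,i].astype(int) for i in range(3)]
    X,Y,Z=P[...,0],P[...,1],P[...,2]
    box=lambda a,b,d,e:(X>a)&(X<b)&(Y>d)&(Y<e)
    rect(P[box(.47,.55,.1,.2)&(Z>.048)&(Z<.07)],n+' pin')
    rect(P[box(.40,.62,-.06,.06)&(Z>.06)&(Z<.095)&(v<75)],n+' pad dark')
    rect(P[box(.40,.62,-.08,.08)&(Z>.06)&(Z<.095)],n+' pad all')
    rect(P[box(.40,.66,-.08,.08)&(Z>.02)&(Z<.095)],n+' pedal all')
    rect(P[box(.66,.85,.05,.2)&(Z>.12)],n+' can')
    rect(P[box(.56,.80,-.07,.04)&(Z>.035)&(Z<.075)&(v<70)],n+' head')
    rect(P[box(.56,.80,-.07,.04)&(Z>.035)&(Z<.075)&(s>90)&(h<25)],n+' handle')
    rect(P[box(.40,.66,-.45,-.1)&(Z>.05)&(s<70)],n+' rail')
    rect(P[box(.40,.66,-.45,-.1)&(Z>.03)],n+' rack high')
E
python3 m2.py | sed -n '/-----/,$p'
```

```text
-----
top pin 24 c [506.3 146.6] s [16.  16.1] a 46.4 z med/max [50.  55.1 59.2] corners [[495.0, 146.0], [507.0, 135.0], [518.0, 147.0], [506.0, 158.0]]
top pad dark 229 c [450.7  11. ] s [54.7 60.9] a 88.9 z med/max [61.3 70.5 80.8] corners [[420.0, -16.0], [481.0, -17.0], [482.0, 38.0], [421.0, 39.0]]
top pad all 275 c [447.3  12.9] s [58.4 67.8] a 89.0 z med/max [61.3 71.6 81.3] corners [[413.0, -16.0], [481.0, -17.0], [482.0, 42.0], [414.0, 43.0]]
top pedal all 669 c [535.5  14.2] s [244.4  76.2] a 1.3 z med/max [35.1 50.2 79.8] corners [[412.0, 50.0], [414.0, -27.0], [658.0, -21.0], [657.0, 55.0]]
top can 186 c [751.1 138.3] s [47.4 48.5] a 48.7 z med/max [127.8 149.3 153.9] corners [[717.0, 136.0], [754.0, 104.0], [785.0, 140.0], [748.0, 172.0]]
top head 110 c [729.1 -15.5] s [40.4 41.9] a 1.4 z med/max [54.9 58.8 62.9] corners [[708.0, 5.0], [709.0, -37.0], [750.0, -36.0], [749.0, 6.0]]
top handle 188 c [645. -12.] s [ 22.7 125.2] a 87.4 z med/max [38.5 47.  51.5] corners [[582.0, -20.0], [707.0, -26.0], [708.0, -3.0], [583.0, 2.0]]
top rail 232 c [ 502.1 -270.9] s [287.5  14
[... 972 characters left out ...]
rners [[723.0, 126.0], [766.0, 100.0], [791.0, 142.0], [748.0, 168.0]]
scene head 253 c [731.6 -16.2] s [43.6 45.9] a 36.6 z med/max [48.4 59.  61.6] corners [[700.0, -11.0], [728.0, -48.0], [763.0, -22.0], [735.0, 15.0]]
scene handle 9 c [687.5 -31. ] s [125.2  12.2] a 0.7 z med/max [42.  45.  52.7] corners [[625.0, -26.0], [625.0, -38.0], [750.0, -36.0], [750.0, -24.0]]
scene rail 447 c [ 502.3 -273.2] s [289.5  14.4] a 57.7 z med/max [51.2 56.4 60. ] corners [[419.0, -392.0], [431.0, -399.0], [586.0, -155.0], [574.0, -147.0]]
scene rack high 1234 c [ 551.8 -277.5] s [260.8 235.1] a 85.2 z med/max [30.9 47.7 59. ] corners [[424.0, -398.0], [658.0, -417.0], [680.0, -157.0], [446.0, -138.0]]
```

```bash
cat > plan.py <<'E'
from h import *
from scipy.spatial.transform import Rotation as R
def down(yawdeg,tilt=0): # tool x heading yaw; tilt>0: tool z leans toward +heading, tool x rises
    return R.from_euler('z',yawdeg,degrees=True)*R.from_euler('y',-tilt,degrees=True)*R.from_euler('x',180,degrees=True)
def cur():
    o=get_obs();return np.array(o['ee_pos']),R.from_euler('xyz',o['eef_rot'])
def plan(wps,start=None):
    p,r=start or cur()
    print('from',np.round(p,4),np.round(r.as_euler('xyz',degrees=True),1))
    for q,s in wps:
        q=np.array(q,float);d=r.inv().apply(q-p)/.25;w=(r.inv()*s).as_rotvec()
        n=max(np.linalg.norm(q-p)/.05,np.degrees(np.linalg.norm(w))/8.59)
        print(np.round(d,3).tolist(),np.round(w/2/np.pi,4).tolist(),'rows',round(n,1), '' if abs(d).max()<=1 else 'TOO FAR')
        p,r=q,s
    o=get_obs();print('t',round(o['time_s'],2),'F',np.round(o['force'],1),'grip',round(o['grip_width'],4),round(o['grip_force'],1))
E
python3 - <<'E'
from plan import *
plan([([.28,.30,.2],down(172)),([.40,.10,.16],down(180)),([.438,.012,.115],down(180))])
E
```

```text
from [0.1518 0.5284 0.2239] [-179.9   -0.   164. ]
[-0.745, -0.736, 0.097] [-0.0002, -0.0, -0.0223] rows 5.3 
[-0.587, -0.725, 0.16] [0.0, 0.0, -0.0222] rows 4.7 
[-0.152, -0.352, 0.18] [0.0, 0.0, 0.0] rows 2.1 
t 0.1 F [-0.2  0.2 -0.2] grip 0.0941 0.0
```

Call:
play_rows(motion=[[[-0.745,-0.736,0.097,0,0,-0.0223,-1],[-0.745,-0.736,0.097,0,0,-0.0223,-1],[-0.745,-0.736,0.097,0,0,-0.0223,-1],[-0.745,-0.736,0.097,0,0,-0.0223,-1],[-0.745,-0.736,0.097,0,0,-0.0223,-1],[-0.745,-0.736,0.097,0,0,-0.0223,-1],[-0.745,-0.736,0.097,0,0,-0.0223,-1],[-0.745,-0.736,0.097,0,0,-0.0223,-1]]], grip_force=20)

```text
time_s: 0.9
ee_pos: [0.28, 0.3006, 0.2003]
eef_rot: [3.141, -0.0, 3.001]
force: [-0.1, 0.6, 0.1]
grip_width: 0.0333
grip_force: 0.0
```

Call:
play_rows(motion=[[[-0.587,-0.725,0.16,0,0,-0.0222,-1],[-0.587,-0.725,0.16,0,0,-0.0222,-1],[-0.587,-0.725,0.16,0,0,-0.0222,-1],[-0.587,-0.725,0.16,0,0,-0.0222,-1],[-0.587,-0.725,0.16,0,0,-0.0222,-1],[-0.587,-0.725,0.16,0,0,-0.0222,-1],[-0.587,-0.725,0.16,0,0,-0.0222,-1]]])

```text
time_s: 1.6
ee_pos: [0.4002, 0.1009, 0.16]
eef_rot: [3.142, -0.001, 3.141]
force: [0.6, -0.5, 0.8]
grip_width: 0.0007
grip_force: 0.0
```

Call:
play_rows(motion=[[[-0.152,-0.352,0.18,0,0,0,-1],[-0.152,-0.352,0.18,0,0,0,-1],[-0.152,-0.352,0.18,0,0,0,-1],[-0.152,-0.352,0.18,0,0,0,-1],[-0.152,-0.352,0.18,0,0,0,-1],[-0.152,-0.352,0.18,0,0,0,-1]]])

```text
time_s: 2.2
ee_pos: [0.4381, 0.014, 0.1159]
eef_rot: [3.142, 0.001, -3.139]
force: [-0.6, 0.1, 0.5]
grip_width: 0.0006
grip_force: 0.0
```

Call:
play_rows(motion=[[[0,0,0.04,0,0,0,-1],[0,0,0.08,0,0,0,-1],[0,0,0.1,0,0,0,-1],[0,0,0.12,0,0,0,-1],[0,0,0.14,0,0,0,-1],[0,0,0.16,0,0,0,-1],[0,0,0.18,0,0,0,-1],[0,0,0.188,0,0,0,-1],[0,0,0.188,0,0,0,-1]]])

```text
time_s: 3.1
ee_pos: [0.4375, 0.0125, 0.0675]
eef_rot: [3.142, -0.002, 3.141]
force: [-4.8, -0.5, 7.4]
grip_width: 0.0006
grip_force: 3.3
```

Call:
play_rows(motion=[[[0,0,0.008,0,0,0,-1],[0,0,0.012,0,0,0,-1],[0,0,0.012,0,0,0,-1]]])

```text
time_s: 3.4
ee_pos: [0.4374, 0.0125, 0.0646]
eef_rot: [3.142, -0.002, 3.141]
force: [-5.2, -1.1, 7.4]
grip_width: 0.0005
grip_force: 3.6
```

Call:
play_rows(motion=[[[0,0,0.008,0,0,0,-1],[0,0,0.008,0,0,0,-1]]])

```text
time_s: 3.6
ee_pos: [0.4375, 0.0125, 0.0627]
eef_rot: [-3.142, -0.002, 3.141]
force: [-4.6, -0.9, 8.1]
grip_width: 0.0006
grip_force: 3.7
```

Call:
play_rows(motion=[[[0,0,0.008,0,0,0,-1],[0,0,0.008,0,0,0,-1]]])

```text
time_s: 3.8
ee_pos: [0.4376, 0.0125, 0.0619]
eef_rot: [-3.141, -0.002, 3.142]
force: [-13.4, -0.4, 28.7]
grip_width: 0.0003
grip_force: 13.9
```

Call:
play_rows(motion=[[[0,0,0.008,0,0,0,-1],[0,0,0.008,0,0,0,-1]]])

```text
time_s: 4.0
ee_pos: [0.4377, 0.0125, 0.0612]
eef_rot: [-3.141, -0.001, -3.142]
force: [-23.9, -0.1, 54.2]
grip_width: 0.0002
grip_force: 26.4
```

Call:
play_rows(motion=[[[0,0,-0.009,0,0,0,-1],[0,0,-0.009,0,0,0,-1],[0,0,-0.009,0,0,0,-1],[0,0,-0.009,0,0,0,-1],[0,0,-0.009,0,0,0,-1],[0,0,-0.009,0,0,0,-1],[0,0,-0.009,0,0,0,-1],[0,0,-0.009,0,0,0,-1],[0,0,-0.009,0,0,0,-1],[0,0,-0.009,0,0,0,-1]]])

```text
time_s: 5.0
ee_pos: [0.4377, 0.0125, 0.062]
eef_rot: [-3.142, -0.001, 3.141]
force: [-10.8, -0.6, 23.9]
grip_width: 0.0007
grip_force: 12.0
```

Call:
play_rows(motion=[[[0,0,0,0,0,0,-1],[0,0,0,0,0,0,-1],[0,0,0,0,0,0,-1]]])

```text
time_s: 5.3
ee_pos: [0.4377, 0.0125, 0.062]
eef_rot: [-3.142, -0.001, 3.141]
force: [-11.5, 0.2, 24.6]
grip_width: 0.0005
grip_force: 12.0
```

Run:
```python
from plan import *
c=camera('scene');P=cloud(c,c['T']);save('press_down.png',cv2.resize(c['frame'][120:300,200:400],None,fx=3,fy=3))
plan([([.438,.012,.20],down(180)),([.60,-.0135,.2],down(180)),([.677,-.0135,.12],down(177.3)),([.677,-.0135,.035],down(177.3))])
```

```text
from [0.4377 0.0125 0.062 ] [-1.8e+02 -1.0e-01  1.8e+02]
[-0.001, -0.002, -0.552] [-0.0, -0.0002, -0.0] rows 2.8 
[-0.648, -0.102, -0.0] [0.0, 0.0, 0.0] rows 3.3 
[-0.308, -0.0, 0.32] [0.0, -0.0, 0.0075] rows 2.2 
[-0.0, -0.0, 0.34] [0.0, 0.0, 0.0] rows 1.7 
t 5.35 F [-10.   -0.3  23.7] grip 0.0005 12.0
```

View pics/press_down.png

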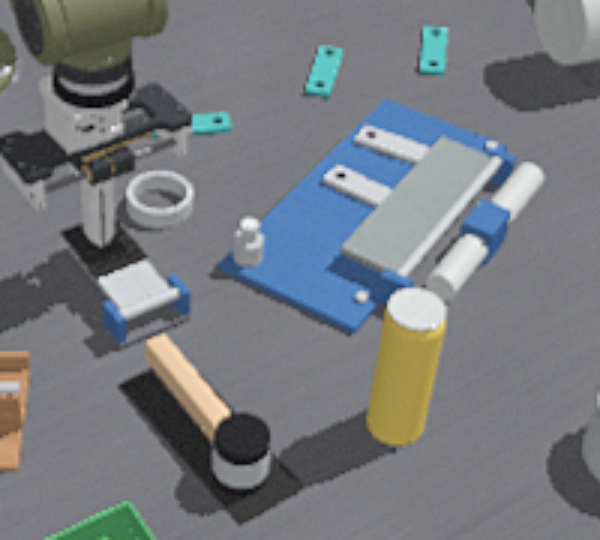

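The pedal is fully down and the punch head, at crop (420,215), is over the plates' far ends. I'll let the pedal up and go to the mallet.

Call:
play_rows(motion=[[[0,0,-0.06,0,0,0,-1],[0,0,-0.12,0,0,0,-1],[0,0,-0.2,0,0,0,-1],[0,0,-0.35,0,0,0,-1],[0,0,-0.55,0,0,0,-1],[0,0,-0.55,0,0,0,0],[0,0,-0.55,0,0,0,0]]])

```text
time_s: 6.05
ee_pos: [0.4383, 0.0124, 0.1989]
eef_rot: [-3.142, 0.001, 3.141]
force: [0.2, -0.1, -0.0]
grip_width: 0.0128
grip_force: 0.0
```

Call:
play_rows(motion=[[[-0.648,-0.102,0,0,0,0,0.2],[-0.648,-0.102,0,0,0,0,0.2],[-0.648,-0.102,0,0,0,0,0.2],[-0.648,-0.102,0,0,0,0,0.2],[-0.648,-0.102,0,0,0,0,0.2],[-0.648,-0.102,0,0,0,0,0.2]]])

```text
time_s: 6.65
ee_pos: [0.5991, -0.0129, 0.1971]
eef_rot: [3.141, -0.003, 3.141]
force: [-0.1, -0.8, -0.2]
grip_width: 0.056
grip_force: 0.0
```

Call:
play_rows(motion=[[[-0.308,0,0.32,0,0,0.0075,0.2],[-0.308,0,0.32,0,0,0.0075,0.2],[-0.308,0,0.32,0,0,0.0075,0.2],[-0.308,0,0.32,0,0,0.0075,0.2],[-0.308,0,0.32,0,0,0.0075,0.2],[-0.308,0,0.32,0,0,0.0075,0.2]]])

```text
time_s: 7.25
ee_pos: [0.677, -0.0131, 0.1216]
eef_rot: [-3.141, 0.003, 3.094]
force: [0.2, 0.8, -0.3]
grip_width: 0.0563
grip_force: 0.0
```

```bash
cat >> h.py <<'E'
def wrist():
    from scipy.spatial.transform import Rotation as R
    o=get_obs();c=camera('wrist');T=np.eye(4);T[:3,:3]=R.from_euler('xyz',o['eef_rot']).as_matrix();T[:3,3]=o['ee_pos']
    T=T@np.array(c['T_tool_cam']);return c,T,cloud(c,T)
E
python3 - <<'E'
from plan import *
c,T,P=wrist();save('w1.png',c['frame'])
H=cv2.cvtColor(c['frame'],cv2.COLOR_RGB2HSV);h,s,v=[H[...,i].astype(int) for i in range(3)]
m=(h<25)&(s>70)&(P[...,2]>.03)&(P[...,2]<.07)
Q=P[m];print(m.sum(),cv2.minAreaRect(Q[:,:2].astype(np.float32)*1000),np.percentile(Q[:,2],[5,50,95]))
plan([([.677,-.0135,.035],down(177.3))])
E
```

```text
5981 ((649.8355712890625, -16.758560180664062), (369.29193115234375, 111.49148559570312), 46.41035461425781) [0.04358604 0.04616825 0.04892909]
from [ 0.6771 -0.0131  0.1214] [-180.     0.2  177.3]
[0.001, -0.001, 0.346] [-0.0, 0.0005, -0.0] rows 1.7 
t 7.3 F [-0.  -0.3 -0.2] grip 0.0569 0.0
```

View pics/w1.png

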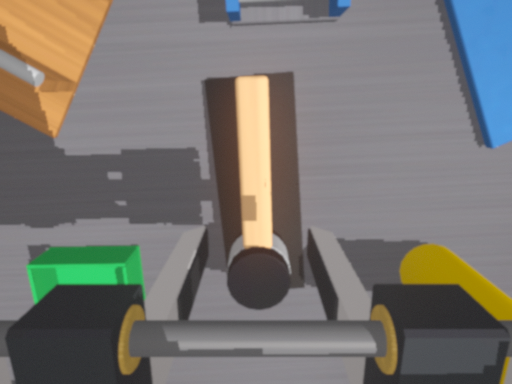

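The handle runs up the picture at (255,160), the black head is at (259,277), and the fingers straddle them. I'll check the coordinates numerically.

Run:
```python
from plan import *
c,T,P=wrist()
for v in (85,110,140,170,200,225):
    row=P[v];H=cv2.cvtColor(c['frame'],cv2.COLOR_RGB2HSV)[v];m=(H[:,0]<25)&(H[:,1]>80)&(np.arange(512)>215)&(np.arange(512)<300)&(row[:,2]>.03)
    print(v,np.round(row[m].mean(0)*1000,1),np.round(np.ptp(row[m][:,1])*1000,1))
for p in ((259,255),(259,277),(259,300)): print(p,np.round(P[p[1],p[0]]*1000,1))
```

```text
85 [589.4 -15.1  46. ] 21.2
110 [605.4 -15.7  46. ] 21.0
140 [625.5 -15.7  46.1] 21.5
170 [646.6 -15.5  45.9] 21.2
200 [668.6 -16.3  46. ] 21.1
225 [687.9 -16.6  46. ] 21.5
(259, 255) [705.8 -14.6  59.1]
(259, 277) [723.9 -15.5  58.2]
(259, 300) [743.1 -16.4  58.3]
```

Call:
play_rows(motion=[[[0,-0.012,0.15,0,0.0005,-0.0047,0.2],[0,-0.012,0.3,0,0.0005,-0.0047,0.2],[0,-0.012,0.346,0,0.0005,-0.0047,0.2],[0,-0.012,0.346,0,0.0005,-0.0047,-0.6],[0,-0.012,0.346,0,0.0005,-0.0047,-1],[0,-0.012,0.346,0,0.0005,-0.0047,-1],[0,-0.012,0.346,0,0.0005,-0.0047,-1],[0,-0.012,0.346,0,0.0005,-0.0047,-1]]], grip_force=60)

```text
time_s: 8.15
ee_pos: [0.6774, -0.016, 0.0336]
eef_rot: [3.141, -0.002, 3.124]
force: [-0.8, -1.4, 6.1]
grip_width: 0.0214
grip_force: 59.6
```

Run:
```python
from plan import *
plan([([.676,-.0157,.185],down(179)),([.457,.147,.185],down(179)),([.457,.147,.115],down(179)),([.457,.147,.098],down(179))])
```

```text
from [ 0.6774 -0.016   0.0336] [ 1.80e+02 -1.00e-01  1.79e+02]
[0.007, 0.001, -0.606] [0.0, -0.0003, -0.0] rows 3.0 
[0.887, 0.635, 0.0] [0.0, 0.0, 0.0] rows 5.5 
[0.0, -0.0, 0.28] [0.0, 0.0, 0.0] rows 1.4 
[0.0, -0.0, 0.068] [0.0, 0.0, 0.0] rows 0.3 
t 8.15 F [-0.8 -1.4  6.1] grip 0.0214 59.6
```

Call:
play_rows(motion=[[[0,0,-0.04,0,0,0,-1],[0,0,-0.12,0,0,0,-1],[0,0,-0.25,0,0,0,-1],[0,0,-0.4,0,0,0,-1],[0,0,-0.55,0,0,0,-1],[0,0,-0.6,0,0,0,-1],[0,0,-0.6,0,0,0,-1]]])

```text
time_s: 8.85
ee_pos: [0.6778, -0.0162, 0.1838]
eef_rot: [-3.141, -0.001, 3.124]
force: [-0.3, -1.1, -5.0]
grip_width: 0.0213
grip_force: 59.6
```

Call:
play_rows(motion=[[[0.1,0.07,0,0,0,0,-1],[0.25,0.18,0,0,0,0,-1],[0.4,0.29,0,0,0,0,-1],[0.55,0.39,0,0,0,0,-1],[0.7,0.5,0,0,0,0,-1],[0.82,0.59,0,0,0,0,-1],[0.885,0.635,0,0,0,0,-1],[0.885,0.635,0,0,0,0,-1],[0.885,0.635,0,0,0,0,-1]]])

```text
time_s: 9.75
ee_pos: [0.4587, 0.1464, 0.1818]
eef_rot: [-3.141, -0.005, 3.124]
force: [-0.1, -0.3, -4.0]
grip_width: 0.0219
grip_force: 59.6
```

Call:
play_rows(motion=[[[0,0,0.1,0,0,0,-1],[0,0,0.2,0,0,0,-1],[0,0,0.28,0,0,0,-1],[0,0,0.28,0,0,0,-1],[0,0,0.28,0,0,0,-1]]])

```text
time_s: 10.25
ee_pos: [0.4593, 0.146, 0.113]
eef_rot: [-3.141, -0.004, 3.123]
force: [0.3, -0.1, -4.4]
grip_width: 0.0216
grip_force: 59.6
```

Run:
```python
from plan import *
a=camera('scene')['frame'][110:260,200:400];b=camera('top')['frame'][130:250,120:280]
save('pinview.png',np.hstack([cv2.resize(a,(400,300)),cv2.resize(b,(400,300))]))
plan([([.457,.147,.085],down(179))])
```

```text
from [0.4596 0.1463 0.114 ] [ 1.80e+02 -1.00e-01  1.79e+02]
[0.01, 0.002, 0.116] [0.0001, -0.0003, -0.0001] rows 0.6 
t 10.35 F [-0.   0.4 -4.4] grip 0.0217 59.6
```

View pics/pinview.png

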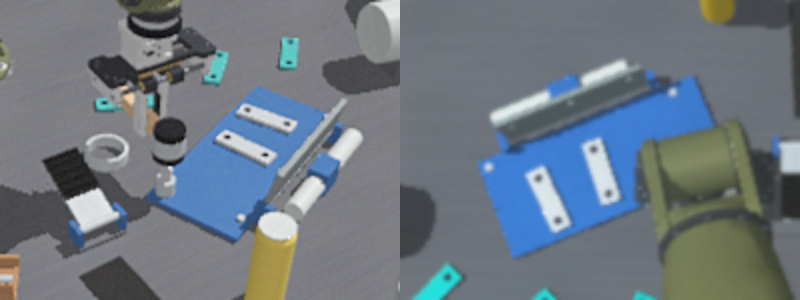

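The mallet head, at (170,140) in the left half, hangs above the pin at (165,182), both plates are on the bed and the pedal is up. Driving the pin down now.

Call:
play_rows(motion=[[[0.01,0,0.06,0,0,0,-1],[0.01,0,0.11,0,0,0,-1],[0.01,0,0.14,0,0,0,-1],[0.01,0,0.16,0,0,0,-1],[0.01,0,0.16,0,0,0,-1]]])

```text
time_s: 10.85
ee_pos: [0.4568, 0.147, 0.0736]
eef_rot: [3.141, -0.002, 3.124]
force: [-1.8, 2.3, -0.4]
grip_width: 0.0212
grip_force: 59.9
```

Call:
play_rows(motion=[[[0,0,0.008,0,0,0,-1],[0,0,0.008,0,0,0,-1]]])

```text
time_s: 11.05
ee_pos: [0.4566, 0.1471, 0.0726]
eef_rot: [3.141, -0.002, 3.124]
force: [-9.3, 1.5, 15.6]
grip_width: 0.0216
grip_force: 60.0
```

Call:
play_rows(motion=[[[0,0,0.004,0,0,0,-1],[0,0,0.004,0,0,0,-1],[0,0,-0.1,0,0,0,-1],[0,0,-0.2,0,0,0,-1],[0,0,-0.32,0,0,0,-1],[0,0,-0.44,0,0,0,-1],[0,0,-0.45,0,0,0,-1],[0,0,-0.45,0,0,0,-1]]])

```text
time_s: 11.85
ee_pos: [0.4566, 0.1465, 0.1832]
eef_rot: [3.142, -0.003, 3.124]
force: [0.2, 0.2, -5.3]
grip_width: 0.022
grip_force: 60.0
```

Run:
```python
from plan import *
c=camera('scene');save('lift.png',cv2.resize(c['frame'][60:240,200:400],None,fx=3,fy=3))
plan([([.664,-.0157,.185],down(179)),([.664,-.0157,.05],down(179)),([.664,-.0157,.036],down(179))])
```

```text
from [0.4561 0.1464 0.1823] [-180.    -0.3  179. ]
[-0.843, -0.633, -0.014] [-0.0001, -0.0007, -0.0001] rows 5.3 
[0.0, -0.0, 0.54] [0.0, 0.0, 0.0] rows 2.7 
[0.0, -0.0, 0.056] [0.0, 0.0, 0.0] rows 0.3 
t 11.9 F [ 0.7 -1.  -5.2] grip 0.0217 60.0
```

View pics/lift.png

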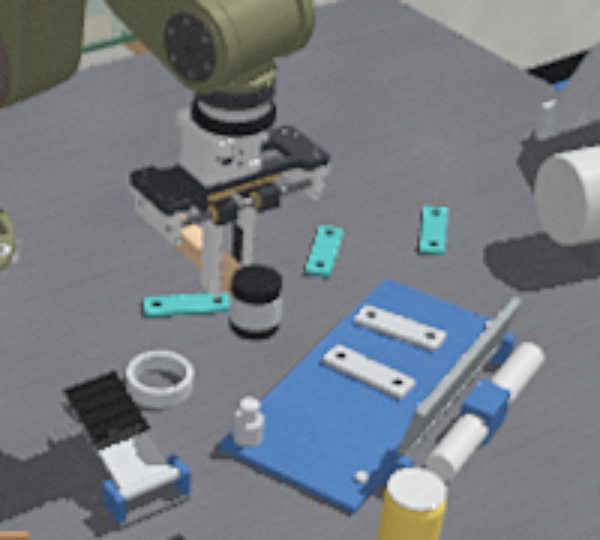

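The pin has come back up and the mallet is straight in the grip. Returning it to its place.

Call:
play_rows(motion=[[[-0.1,-0.07,0,0,0,0,-1],[-0.25,-0.18,0,0,0,0,-1],[-0.4,-0.29,0,0,0,0,-1],[-0.55,-0.39,0,0,0,0,-1],[-0.7,-0.5,0,0,0,0,-1],[-0.82,-0.58,-0.01,0,-0.0005,0,-1],[-0.895,-0.633,-0.014,0,-0.0005,0,-1],[-0.895,-0.633,-0.014,0,-0.0005,0,-1],[-0.895,-0.633,-0.014,0,-0.0005,0,-1]]])

```text
time_s: 12.8
ee_pos: [0.6768, -0.0157, 0.1837]
eef_rot: [3.141, -0.004, 3.123]
force: [0.5, -0.0, -4.7]
grip_width: 0.0216
grip_force: 60.0
```

Call:
play_rows(motion=[[[0,0,0.12,0,0,0,-1],[0,0,0.28,0,0,0,-1],[0,0,0.42,0,0,0,-1],[0,0,0.52,0,0,0,-1],[0,0,0.57,0,0,0,-1],[0,0,0.58,0,0,0,-1],[0,0,0.58,0,0,0,-1]]])

```text
time_s: 13.5
ee_pos: [0.6777, -0.0154, 0.0422]
eef_rot: [3.142, 0.001, 3.124]
force: [-0.4, 0.4, -4.2]
grip_width: 0.0216
grip_force: 60.0
```

Call:
play_rows(motion=[[[0,0,0.016,0,0,0,-1],[0,0,0.028,0,0,0,-1],[0,0,0.028,0,0,0,-1]]])

```text
time_s: 13.8
ee_pos: [0.6775, -0.0157, 0.0345]
eef_rot: [3.142, 0.0, 3.124]
force: [-0.3, -0.9, -4.8]
grip_width: 0.0217
grip_force: 60.0
```

Call:
play_rows(motion=[[[0,0,0.005,0,0,0,-1],[0,0,0.005,0,0,0,-1]]])

```text
time_s: 14.0
ee_pos: [0.6775, -0.0157, 0.0332]
eef_rot: [3.142, 0.0, 3.124]
force: [-0.1, 0.3, -5.6]
grip_width: 0.0218
grip_force: 60.0
```

Call:
play_rows(motion=[[[0,0,0.004,0,0,0,-1],[0,0,0.004,0,0,0,-1]]])

```text
time_s: 14.2
ee_pos: [0.6776, -0.0157, 0.0331]
eef_rot: [-3.142, 0.0, 3.124]
force: [-6.1, -0.1, 2.5]
grip_width: 0.0214
grip_force: 60.0
```

Call:
play_rows(motion=[[[0,0,0.004,0,0,0,-1],[0,0,0.004,0,0,0,-1]]])

```text
time_s: 14.4
ee_pos: [0.6776, -0.0157, 0.033]
eef_rot: [-3.142, 0.0, 3.124]
force: [-11.0, -0.3, 10.8]
grip_width: 0.0216
grip_force: 60.0
```

Touching. I'll release, rise, and then look at the mallet and plates.

Call:
play_rows(motion=[[[0,0,-0.006,0,0,0,-1],[0,0,-0.006,0,0,0,-0.4],[0,0,-0.006,0,0,0,0.2],[0,0,-0.006,0,0,0,0.2],[0,0,-0.006,0,0,0,0.2],[0,0,-0.2,0,0,0,0.2],[0,0,-0.4,0,0,0,0.2],[0,0,-0.6,0,0,0,0.2],[0,0,-0.66,0,0,0,0.2],[0,0,-0.66,0,0,0,0.2]]], grip_force=30)

```text
time_s: 15.4
ee_pos: [0.6783, -0.0157, 0.1988]
eef_rot: [-3.141, 0.005, 3.124]
force: [0.8, 0.3, -0.6]
grip_width: 0.0565
grip_force: 0.0
```

Run:
```python
from plan import *
plan([([.57,.13,.2],down(190)),([.47,.29,.2],down(199)),([.46,.33,.2],down(203))])
```

```text
from [ 0.6783 -0.0157  0.1988] [-180.     0.3  179. ]
[0.443, 0.575, -0.007] [-0.0001, 0.0007, -0.0306] rows 3.6 
[0.283, 0.7, 0.0] [0.0, 0.0, -0.025] rows 3.8 
[-0.014, 0.164, 0.0] [0.0, 0.0, -0.0111] rows 0.8 
t 15.4 F [ 0.8  0.3 -0.6] grip 0.0565 0.0
```

Call:
play_rows(motion=[[[0.443,0.575,0,0,0.0007,-0.0306,0.2],[0.443,0.575,0,0,0.0007,-0.0306,0.2],[0.443,0.575,0,0,0.0007,-0.0306,0.2],[0.443,0.575,0,0,0.0007,-0.0306,0.2],[0.443,0.575,0,0,0.0007,-0.0306,0.2],[0.443,0.575,0,0,0.0007,-0.0306,0.2]]])

```text
time_s: 16.0
ee_pos: [0.5688, 0.1302, 0.1945]
eef_rot: [3.141, -0.007, -2.966]
force: [0.4, 0.5, -0.3]
grip_width: 0.0564
grip_force: 0.0
```

Call:
play_rows(motion=[[[0.2,0.75,0,0,0,-0.03,0.2],[0.2,0.75,0,0,0,-0.03,0.2],[0.2,0.75,0,0,0,-0.03,0.2],[0.2,0.75,0,0,0,-0.03,0.2],[0.2,0.75,0,0,0,-0.03,0.2],[0.2,0.75,0,0,0,-0.03,0.2],[0.2,0.75,0,0,0,-0.03,0.2]]])

```text
time_s: 16.7
ee_pos: [0.4884, 0.3046, 0.1957]
eef_rot: [3.141, -0.005, -2.78]
force: [0.8, -0.0, -0.1]
grip_width: 0.0564
grip_force: 0.0
```

```bash
cat > pl.py <<'E'
from plan import *
def plates(vis=None):
    c,T,P=wrist();H=cv2.cvtColor(c['frame'],cv2.COLOR_RGB2HSV);h,s,v=[H[...,i].astype(int) for i in range(3)]
    m=((s<70)&(v>100)&(P[...,2]<.024)&(P[...,2]>.013)&(P[...,0]<.62)).astype(np.uint8)
    m=cv2.morphologyEx(m,cv2.MORPH_OPEN,np.ones((3,3)))
    f=c['frame'].copy()
    for ct in cv2.findContours(m,cv2.RETR_EXTERNAL,cv2.CHAIN_APPROX_NONE)[0]:
        if cv2.contourArea(ct)<1500: continue
        Q=np.array([ray(c,T,x,y,.018) for x,y in ct[:,0]])
        r=cv2.minAreaRect(Q[:,:2].astype(np.float32)*1000);z=np.zeros(m.shape,np.uint8);cv2.drawContours(z,[ct],-1,1,-1)
        print('plate px',ct[:,0].mean(0).round(),'c',np.round(r[0],1),'s',np.round(r[1],1),'a',round(r[2],1),'topz',np.median(P[z>0][:,2]).round(4),'touches edge',ct.min()<=1)
        cv2.drawContours(f,[ct],-1,(255,0,0),1)
    if vis: save(vis,f)
E
python3 - <<'E'
from pl import *
plates('w2.png')
c=camera('top');P=cloud(c,c['T']);print('mallet top',P[(P[...,0]>.70)&(P[...,0]<.76)&(abs(P[...,1]+.016)<.035)&(P[...,2]>.05)].mean(0))
plan([])
E
```

```text
plate px [336. 203.] c [488.1 390.4] s [99.4 30.3] a 26.2 topz 0.0171 touches edge False
plate px [266. 186.] c [492.9 314.5] s [99.8 29.8] a 19.4 topz 0.0172 touches edge False
mallet top [ 0.72618745 -0.01555841  0.05893102]
from [0.4884 0.3047 0.1961] [ 179.9   -0.3 -159.3]
t 16.8 F [ 0.9 -0.8  1.1] grip 0.0566 0.0
```

View pics/w2.png

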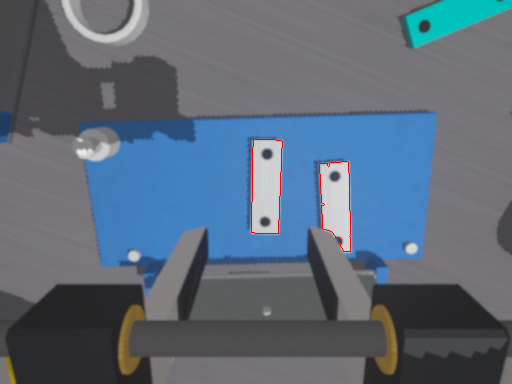

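The wrist view shows the plates at (266,186) and (336,203). The second one has been knocked about 4 cm toward the back but is still on the bed. The mallet stands on its mat. I'll grasp the first plate.

Run:
```python
from plan import *
A=([.4929,.3145],199.4)
plan([(A[0]+[.06],down(A[1])),(A[0]+[.031],down(A[1]))])
```

```text
from [0.4884 0.3047 0.1961] [ 179.9   -0.3 -159.3]
[-0.033, 0.03, 0.544] [0.0002, -0.0008, 0.0036] rows 2.7 
[0.0, -0.0, 0.116] [0.0, 0.0, 0.0] rows 0.6 
t 16.8 F [ 0.9 -0.8  1.1] grip 0.0566 0.0
```

Call:
play_rows(motion=[[[-0.033,0.03,0.15,0.0002,-0.0008,0.0036,0.2],[-0.033,0.03,0.35,0.0002,-0.0008,0.0036,0.2],[-0.033,0.03,0.5,0.0002,-0.0008,0.0036,0.2],[-0.033,0.03,0.544,0.0002,-0.0008,0.0036,0.2],[-0.033,0.03,0.544,0.0002,-0.0008,0.0036,0.2],[-0.033,0.03,0.544,0.0002,-0.0008,0.0036,0.2]]])

```text
time_s: 17.4
ee_pos: [0.4931, 0.3161, 0.0625]
eef_rot: [3.141, 0.003, -2.802]
force: [0.6, 0.4, 0.5]
grip_width: 0.0563
grip_force: 0.0
```

Run:
```python
from plan import *
A=([.4929,.3145],199.4)
plan([(A[0]+[.031],down(A[1]))])
```

```text
from [0.4931 0.3161 0.0625] [ 180.     0.2 -160.5]
[0.003, -0.006, 0.126] [0.0001, 0.0005, 0.0002] rows 0.6 
t 17.4 F [0.6 0.4 0.5] grip 0.0563 0.0
```

Call:
play_rows(motion=[[[0,-0.006,0.06,0,0.0005,0,0.2],[0,-0.006,0.11,0,0.0005,0,0.2],[0,-0.006,0.118,0,0.0005,0,0.2],[0,-0.006,0.118,0,0.0005,0,0.2],[0,-0.006,0.118,0,0.0005,0,0.2]]])

```text
time_s: 17.9
ee_pos: [0.4926, 0.3147, 0.0312]
eef_rot: [3.142, -0.002, -2.801]
force: [0.1, -0.5, 0.4]
grip_width: 0.0564
grip_force: 0.0
```

Call:
play_rows(motion=[[[0,0,0,0,0,0,-0.2],[0,0,0,0,0,0,-0.6],[0,0,0,0,0,0,-1],[0,0,0,0,0,0,-1],[0,0,0,0,0,0,-1],[0,0,0,0,0,0,-1]]], grip_force=40)

```text
time_s: 18.5
ee_pos: [0.4926, 0.3146, 0.0311]
eef_rot: [3.142, -0.002, -2.801]
force: [-1.2, 0.3, 2.4]
grip_width: 0.0293
grip_force: 40.0
```

Call:
play_rows(motion=[[[0,0,-0.06,0,0,0,-1],[0,0,-0.16,0,0,0,-1],[0,0,-0.32,0,0,0,-1],[0,0,-0.5,0,0,0,-1],[0,0,-0.66,0,0,0,-1],[0,0,-0.68,0,0,0,-1],[0,0,-0.68,0,0,0,-1]]])

```text
time_s: 19.2
ee_pos: [0.493, 0.3147, 0.2024]
eef_rot: [3.141, -0.0, -2.801]
force: [-0.5, 0.2, -1.6]
grip_width: 0.0289
grip_force: 40.0
```

```bash
cat > rk.py <<'E'
from plan import *
RO=np.array([.490,-.264,0]);RY=-32.3
def rackpose(y,off,und=.0215): # tool pose so a plate (underside und ahead of TCP) lies off above its seat at rack y
    r=down(RY+180,-42)   # tool x points to robot side/down
    Rz=R.from_euler('z',RY,degrees=True)
    n=R.from_euler('y',-42,degrees=True).apply([0,0,1])
    p=np.array([-.006,y,.040])+n*(und+off)
    return RO+Rz.apply(p),r
E
python3 - <<'E'
from rk import *
q,r=rackpose(.05,0); print(q,r.as_matrix().round(2).tolist())
f=rackpose(.05,.08)
plan([([.49,.10,.24],down(175)),([.50,-.10,.24],down(160)),(f[0]+[0,0,.05],f[1]),f,rackpose(.05,.015),rackpose(.05,0)])
E
```

```text
[ 0.49948585 -0.21084344  0.05597761] [[-0.63, 0.53, 0.57], [0.4, 0.85, -0.36], [-0.67, 0.0, -0.74]]
from [0.493  0.3147 0.2024] [ 180.    -0.  -160.5]
[0.298, -0.805, -0.151] [0.0, -0.0, 0.0681] rows 4.4 
[-0.11, -0.793, -0.0] [-0.0, -0.0, 0.0417] rows 4.0 
[0.059, -0.372, 0.298] [0.0125, -0.1162, 0.0326] rows 5.1 
[0.134, -0.0, 0.149] [0.0, 0.0, 0.0] rows 1.0 
[-0.0, 0.0, 0.26] [0.0, 0.0, 0.0] rows 1.3 
[0.0, -0.0, 0.06] [0.0, 0.0, 0.0] rows 0.3 
t 19.2 F [-0.5  0.2 -1.6] grip 0.0289 40.0
```

Call:
play_rows(motion=[[[0.1,-0.27,-0.05,0,0,0.022,-1],[0.2,-0.54,-0.1,0,0,0.045,-1],[0.298,-0.805,-0.151,0,0,0.068,-1],[0.298,-0.805,-0.151,0,0,0.068,-1],[0.298,-0.805,-0.151,0,0,0.068,-1],[0.298,-0.805,-0.151,0,0,0.068,-1],[0.298,-0.805,-0.151,0,0,0.068,-1]]])

```text
time_s: 19.9
ee_pos: [0.4895, 0.1003, 0.2377]
eef_rot: [-3.14, -0.004, 3.054]
force: [-0.2, 0.1, -1.9]
grip_width: 0.0293
grip_force: 40.0
```

Call:
play_rows(motion=[[[-0.11,-0.793,0,0,0,0.0417,-1],[-0.11,-0.793,0,0,0,0.0417,-1],[-0.11,-0.793,0,0,0,0.0417,-1],[-0.11,-0.793,0,0,0,0.0417,-1],[-0.11,-0.793,0,0,0,0.0417,-1],[-0.11,-0.793,0,0,0,0.0417,-1],[-0.11,-0.793,0,0,0,0.0417,-1]]])

```text
time_s: 20.6
ee_pos: [0.5002, -0.0982, 0.2384]
eef_rot: [-3.14, -0.003, 2.794]
force: [0.1, 0.6, -1.5]
grip_width: 0.0294
grip_force: 40.0
```

Run:
```python
from rk import *
c,T,P=wrist();save('w3.png',c['frame'])
L=R.from_euler('z',-RY,degrees=True).apply((P-RO).reshape(-1,3)).reshape(P.shape)*1000
x,y,z=L[...,0],L[...,1],L[...,2]
inn=(abs(x)<90)&(abs(y)<160)&(z>-5)&(z<70)
rail=inn&(z>54)&(z<62)&(abs(x-15)<15)
Q=L[rail];print('rail n',rail.sum(),'x,z',np.round(np.percentile(Q[:,0],[5,50,95]),1),np.percentile(Q[:,2],[50,95]).round(1),'slope dx/dy',np.polyfit(Q[:,1],Q[:,0],1).round(4),'y',Q[:,1].min().round(),Q[:,1].max().round())
lip=inn&(z>19)&(z<30)&(x<-40);Q=L[lip];print('lip',lip.sum(),np.round(np.percentile(Q[:,0],[2,50,98]),1),'z',np.median(Q[:,2]),np.polyfit(Q[:,1],Q[:,0],1).round(4))
b=inn&(z<12)&(z>2)&(x>-40)&(x<5);print('base z',np.median(z[b]),b.sum())
plan([])
```

```text
rail n 1582 x,z [ 9.5 12.7 17.3] [56.4 57.9] slope dx/dy [3.90000e-03 1.29881e+01] y -117.0 101.0
lip 1456 [-56.8 -53.9 -50.2] z 23.3892062123352 [ 4.30000e-03 -5.37428e+01]
base z 5.5951790417821385 8034
from [ 0.5003 -0.0982  0.2386] [-1.799e+02 -1.000e-01  1.601e+02]
t 20.65 F [ 0.5  0.2 -1.6] grip 0.0295 40.0
```

View pics/w3.png

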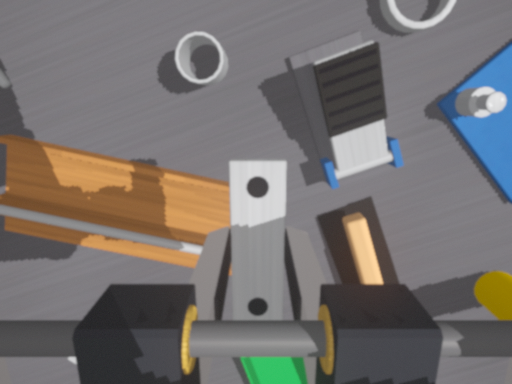

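```bash
sed -i 's/RO=.*/RO=np.array([.4887,-.2632,0]);RY=-32.2/; ' rk.py
cat >> rk.py <<'E'
S=np.array([np.cos(np.radians(42)),0,np.sin(np.radians(42))])
def seat(y,off,s):
    q,r=rackpose(y,off,.0212);return q+R.from_euler('z',RY,degrees=True).apply(S*s),r
E
python3 - <<'E'
from rk import *
f=seat(.05,.002,.06)
plan([(f[0]+[0,0,.06],f[1]),f,seat(.05,.002,.02),seat(.05,.0015,.004)])
E
```

```text
from [ 0.5003 -0.0982  0.2386] [-1.799e+02 -1.000e-01  1.601e+02]
[-0.314, -0.461, 0.325] [0.0123, -0.1166, 0.0328] rows 5.1 
[0.161, -0.0, 0.178] [0.0, 0.0, 0.0] rows 1.2 
[0.16, 0.0, 0.0] [0.0, 0.0, 0.0] rows 0.8 
[0.064, -0.0, 0.002] [0.0, 0.0, 0.0] rows 0.3 
t 20.65 F [ 0.5  0.2 -1.6] grip 0.0295 40.0
```

Call:
play_rows(motion=[[[-0.06,-0.09,0.06,0.0025,-0.0233,0.0066,-1],[-0.12,-0.18,0.12,0.0049,-0.0466,0.0131,-1],[-0.18,-0.27,0.19,0.0074,-0.07,0.02,-1],[-0.25,-0.37,0.26,0.01,-0.093,0.026,-1],[-0.314,-0.461,0.325,0.0123,-0.1166,0.0328,-1],[-0.314,-0.461,0.325,0.0123,-0.1166,0.0328,-1],[-0.314,-0.461,0.325,0.0123,-0.1166,0.0328,-1],[-0.314,-0.461,0.325,0.0123,-0.1166,0.0328,-1]]])

```text
time_s: 21.45
ee_pos: [0.5349, -0.234, 0.1583]
eef_rot: [3.142, 0.733, 2.579]
force: [-0.5, 0.7, -1.2]
grip_width: 0.0293
grip_force: 40.0
```

Run:
```python
from rk import *
f=seat(.05,.002,.06)
plan([f,seat(.05,.002,.02),seat(.05,.0015,.004)])
```

```text
from [ 0.5349 -0.234   0.1583] [180.   42.  147.8]
[0.164, 0.003, 0.18] [-0.0, 0.0, -0.0] rows 1.2 
[0.16, 0.0, 0.0] [0.0, 0.0, 0.0] rows 0.8 
[0.064, -0.0, 0.002] [0.0, 0.0, 0.0] rows 0.3 
t 21.45 F [-0.5  0.7 -1.2] grip 0.0293 40.0
```

Call:
play_rows(motion=[[[0.05,0.002,0.06,0,0,0,-1],[0.1,0.003,0.12,0,0,0,-1],[0.163,0.003,0.178,0,0,0,-1],[0.163,0.003,0.178,0,0,0,-1],[0.163,0.003,0.178,0,0,0,-1],[0.163,0.003,0.178,0,0,0,-1]]])

```text
time_s: 22.05
ee_pos: [0.535, -0.234, 0.0985]
eef_rot: [-3.141, 0.735, 2.578]
force: [0.7, 0.5, -1.5]
grip_width: 0.0292
grip_force: 40.0
```

Call:
play_rows(motion=[[[0.05,0,0,0,0,0,-1],[0.1,0,0,0,0,0,-1],[0.16,0,0,0,0,0,-1],[0.16,0,0,0,0,0,-1],[0.16,0,0,0,0,0,-1]]])

```text
time_s: 22.55
ee_pos: [0.5111, -0.2232, 0.0834]
eef_rot: [3.135, 0.714, 2.58]
force: [1.3, -0.5, -1.9]
grip_width: 0.0295
grip_force: 40.0
```

Run:
```python
from rk import *
c=camera('scene');save('s4.png',cv2.resize(c['frame'][150:300,70:270],None,fx=4,fy=4,interpolation=cv2.INTER_CUBIC))
plan([seat(.05,.0015,.004)])
```

```text
from [ 0.5112 -0.2233  0.0835] [179.6  40.9 147.8]
[0.111, 0.017, 0.031] [0.0011, -0.0031, -0.0] rows 0.6 
t 22.6 F [ 0.2 -0.  -1.7] grip 0.0289 40.0
```

View pics/s4.png

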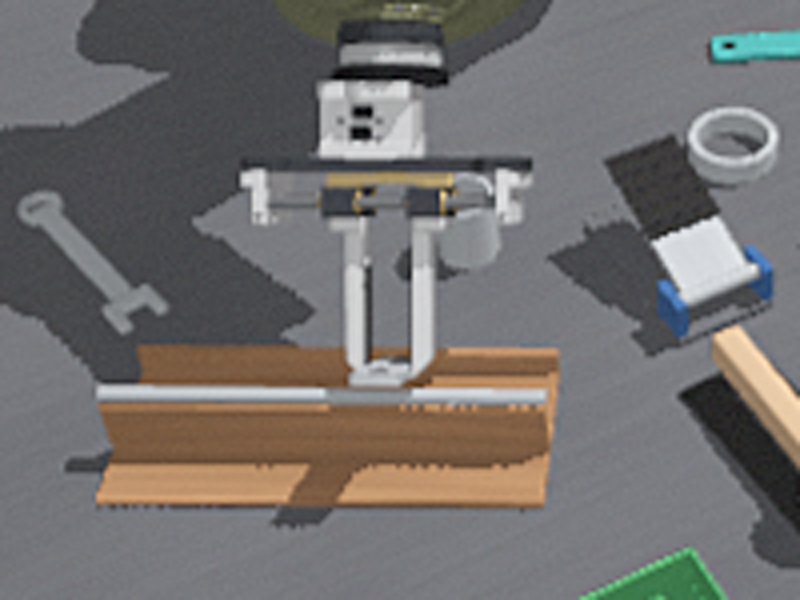

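Run:
```python
from rk import *
print(get_obs()['qpos'].round(3),get_obs()['joint_vel'].round(3))
```

```text
[-0.447  0.282  2.108 -1.04   0.079 -0.445] [ 0.002  0.004 -0.004  0.    -0.     0.009]
```

The forearm-roll joint has reached its limit (q4 = -1.04), so a 42° tool tilt isn't reachable there. I'll set this plate back on the bed and regrasp it with the tool tilted 18° relative to the plate. The rack then needs only 24° of tool tilt.

Run:
```python
from rk import *
q,r=cur();Z=R.from_euler('z',RY,degrees=True)
plan([(q+[.02,-.01,.12],r),([.50,-.10,.22],down(160)),([.49,.10,.22],down(175)),([.479,.309,.2],down(199.4)),([.479,.309,.06],down(199.4)),([.479,.309,.0318],down(199.4))])
```

```text
from [ 0.5112 -0.2233  0.0835] [179.6  40.9 147.8]
[-0.382, 0.011, -0.305] [0.0, 0.0, 0.0] rows 2.4 
[0.251, 0.387, -0.302] [-0.011, 0.1133, -0.0321] rows 5.0 
[0.311, 0.738, 0.0] [0.0, 0.0, -0.0417] rows 4.0 
[0.117, 0.829, 0.08] [0.0, 0.0, -0.0678] rows 4.2 
[0.0, -0.0, 0.56] [0.0, 0.0, 0.0] rows 2.8 
[0.0, -0.0, 0.113] [0.0, 0.0, 0.0] rows 0.6 
t 22.6 F [ 0.2 -0.  -1.7] grip 0.0289 40.0
```

Call:
play_rows(motion=[[[-0.1,0,-0.08,0,0,0,-1],[-0.2,0,-0.16,0,0,0,-1],[-0.38,0.01,-0.3,0,0,0,-1],[-0.38,0.01,-0.3,0,0,0,-1],[-0.38,0.01,-0.3,0,0,0,-1],[-0.38,0.01,-0.3,0,0,0,-1],[-0.38,0.01,-0.3,0,0,0,-1]]])

```text
time_s: 23.3
ee_pos: [0.5306, -0.2335, 0.2004]
eef_rot: [3.134, 0.711, 2.578]
force: [0.1, 0.9, -3.2]
grip_width: 0.0293
grip_force: 40.0
```

Run:
```python
from rk import *
print(get_obs()['qpos'].round(3))
plan([([.50,-.10,.22],down(160)),([.49,.10,.22],down(175)),([.479,.309,.2],down(199.4)),([.479,.309,.06],down(199.4)),([.479,.309,.0318],down(199.4))])
```

```text
[-0.448  0.104  1.971 -0.191  0.364 -1.305]
from [ 0.5306 -0.2335  0.2004] [179.6  40.7 147.7]
[0.243, 0.389, -0.31] [-0.011, 0.1128, -0.0322] rows 4.9 
[0.311, 0.738, 0.0] [0.0, 0.0, -0.0417] rows 4.0 
[0.117, 0.829, 0.08] [0.0, 0.0, -0.0678] rows 4.2 
[0.0, -0.0, 0.56] [0.0, 0.0, 0.0] rows 2.8 
[0.0, -0.0, 0.113] [0.0, 0.0, 0.0] rows 0.6 
t 23.3 F [ 0.1  0.9 -3.2] grip 0.0293 40.0
```

Call:
play_rows(motion=[[[0.05,0.08,-0.06,-0.0022,0.0226,-0.0064,-1],[0.1,0.16,-0.12,-0.0044,0.0451,-0.0129,-1],[0.15,0.24,-0.18,-0.0066,0.0677,-0.0193,-1],[0.2,0.32,-0.25,-0.0088,0.09,-0.0258,-1],[0.243,0.389,-0.31,-0.011,0.1128,-0.0322,-1],[0.243,0.389,-0.31,-0.011,0.1128,-0.0322,-1],[0.243,0.389,-0.31,-0.011,0.1128,-0.0322,-1],[0.243,0.389,-0.31,-0.011,0.1128,-0.0322,-1]]])

```text
time_s: 24.1
ee_pos: [0.5002, -0.1007, 0.2201]
eef_rot: [-3.141, 0.003, 2.791]
force: [-0.3, 0.5, -0.6]
grip_width: 0.0294
grip_force: 40.0
```

Call:
play_rows(motion=[[[0.311,0.738,0,0,0,-0.0417,-1],[0.311,0.738,0,0,0,-0.0417,-1],[0.311,0.738,0,0,0,-0.0417,-1],[0.311,0.738,0,0,0,-0.0417,-1],[0.311,0.738,0,0,0,-0.0417,-1],[0.311,0.738,0,0,0,-0.0417,-1],[0.311,0.738,0,0,0,-0.0417,-1]]])

```text
time_s: 24.8
ee_pos: [0.4907, 0.0987, 0.2211]
eef_rot: [-3.141, 0.003, 3.053]
force: [0.1, -0.6, -1.6]
grip_width: 0.0294
grip_force: 40.0
```

Call:
play_rows(motion=[[[0.117,0.829,0.08,0,0,-0.0678,-1],[0.117,0.829,0.08,0,0,-0.0678,-1],[0.117,0.829,0.08,0,0,-0.0678,-1],[0.117,0.829,0.08,0,0,-0.0678,-1],[0.117,0.829,0.08,0,0,-0.0678,-1],[0.117,0.829,0.08,0,0,-0.0678,-1],[0.117,0.829,0.08,0,0,-0.0678,-1]]])

```text
time_s: 25.5
ee_pos: [0.4803, 0.3072, 0.2012]
eef_rot: [-3.14, 0.002, -2.805]
force: [-0.7, -0.4, -2.7]
grip_width: 0.0295
grip_force: 40.0
```

Run:
```python
from rk import *
plan([([.479,.309,.06],down(199.4)),([.479,.309,.0318],down(199.4))])
```

```text
from [0.4803 0.3072 0.2012] [-1.799e+02  1.000e-01 -1.607e+02]
[0.004, 0.009, 0.565] [-0.0002, 0.0003, -0.0003] rows 2.8 
[0.0, -0.0, 0.113] [0.0, 0.0, 0.0] rows 0.6 
t 25.5 F [-0.7 -0.4 -2.7] grip 0.0295 40.0
```

Call:
play_rows(motion=[[[0,0,0.2,0,0,0,-1],[0,0,0.4,0,0,0,-1],[0,0,0.55,0,0,0,-1],[0,0,0.62,0,0,0,-1],[0,0,0.66,0,0,0,-1],[0,0,0.675,0,0,0,-1],[0,0,0.675,0,0,0,-1],[0,0,0.675,0,0,0,-1]]])

```text
time_s: 26.3
ee_pos: [0.4808, 0.3089, 0.0338]
eef_rot: [-3.141, 0.004, -2.803]
force: [0.2, -0.5, -1.7]
grip_width: 0.0294
grip_force: 40.0
```

Lower another 2.4 mm, release, rise, and look at both plates.

Call:
play_rows(motion=[[[0,0,0.01,0,0,0,-1],[0,0,0.01,0,0,0,-1],[0,0,0.01,0,0,0,-0.3],[0,0,0.01,0,0,0,0.2],[0,0,0.01,0,0,0,0.2],[0,0,-0.1,0,0,0,0.2],[0,0,-0.3,0,0,0,0.2],[0,0,-0.5,0,0,0,0.2],[0,0,-0.65,0,0,0,0.2],[0,0,-0.65,0,0,0,0.2]]])

```text
time_s: 27.3
ee_pos: [0.4812, 0.3099, 0.2006]
eef_rot: [3.141, 0.011, -2.803]
force: [0.0, -0.7, -0.7]
grip_width: 0.0562
grip_force: 0.0
```

```bash
cat >> rk.py <<'E'
T0=18.
def pm(c,yaw,lean=0): # plate pose, x axis heading yaw, rising by lean
    return np.array(c,float),R.from_euler('z',yaw,degrees=True)*R.from_euler('y',-lean,degrees=True)
def tool_on(plate,h=.0218):  # tool pose gripping the plate tilted T0; h: TCP above underside
    c,r=plate
    t=r*R.from_euler('z',180,degrees=True)*R.from_euler('y',-T0,degrees=True)*R.from_euler('x',180,degrees=True)
    return c+r.apply([0,0,h]),t
def seat2(y,off,s):
    Z=R.from_euler('z',RY,degrees=True);n=R.from_euler('y',-42,degrees=True).apply([0,0,1])
    return pm(RO+Z.apply(np.array([-.006,y,.040])+n*off+S*s),RY,42)
E
python3 - <<'E'
from rk import *
from pl import plates
plates()
for p in (pm([.479,.309,.01],19.4),seat2(0,0,0)):
    q,r=tool_on(p);print(q,r.apply([0,0,1]).round(2),r.apply([1,0,0]).round(2))
E
```

```text
plate px [329. 201.] c [487.8 390.3] s [99.1 30.3] a 26.2 topz 0.0171 touches edge False
plate px [257. 175.] c [481.4 308.2] s [98.3 29.8] a 19.5 topz 0.0173 touches edge False
[0.479  0.309  0.0318] [-0.29 -0.1  -0.95] [-0.9  -0.32  0.31]
[ 0.47127938 -0.25222965  0.05620056] [ 0.34 -0.22 -0.91] [-0.77  0.49 -0.41]
```

Run:
```python
from rk import *
q,r=tool_on(pm([.4812,.3085,.010],19.5))
plan([(q+[0,0,.05],r),(q,r)])
```

```text
from [0.4804 0.3094 0.1973] [-180.     0.4 -160.6]
[0.001, -0.004, 0.462] [0.0, 0.051, -0.0002] rows 2.3 
[-0.062, -0.0, 0.19] [0.0, 0.0, 0.0] rows 1.0 
t 27.35 F [ 0.4  0.7 -1.3] grip 0.0565 0.0
```

Call:
play_rows(motion=[[[0,0,0.12,0,0.013,0,0.2],[0,0,0.25,0,0.03,0,0.2],[0,-0.004,0.4,0,0.051,0,0.2],[0.001,-0.004,0.462,0,0.051,0,0.2],[0.001,-0.004,0.462,0,0.051,0,0.2],[0.001,-0.004,0.462,0,0.051,0,0.2],[0.001,-0.004,0.462,0,0.051,0,0.2]]])

```text
time_s: 28.05
ee_pos: [0.4805, 0.3083, 0.0819]
eef_rot: [-3.141, -0.314, -2.803]
force: [-0.2, 0.1, 0.3]
grip_width: 0.0562
grip_force: 0.0
```

Run:
```python
from rk import *
q,r=tool_on(pm([.4812,.3085,.010],19.5))
plan([(q,r)])
```

```text
from [0.4805 0.3083 0.0819] [-180.   -18.  -160.6]
[-0.064, -0.0, 0.19] [0.0, 0.0001, -0.0002] rows 1.0 
t 28.05 F [-0.2  0.1  0.3] grip 0.0562 0.0
```

Call:
play_rows(motion=[[[-0.03,0,0.08,0,0,0,0.2],[-0.05,0,0.15,0,0,0,0.2],[-0.064,0,0.19,0,0,0,0.2],[-0.064,0,0.19,0,0,0,0.2],[-0.064,0,0.19,0,0,0,0.2],[-0.064,0,0.19,0,0,0,0.2]]])

```text
time_s: 28.65
ee_pos: [0.4807, 0.3082, 0.0306]
eef_rot: [-3.141, -0.317, -2.803]
force: [-1.8, 0.6, 4.2]
grip_width: 0.0564
grip_force: 2.3
```

Call:
play_rows(motion=[[[0,0,0,0,0,0,-0.2],[0,0,0,0,0,0,-0.6],[0,0,0,0,0,0,-1],[0,0,0,0,0,0,-1],[0,0,0,0,0,0,-1]]], grip_force=45)

```text
time_s: 29.15
ee_pos: [0.4809, 0.3083, 0.0305]
eef_rot: [-3.141, -0.316, -2.803]
force: [0.2, 0.7, 6.2]
grip_width: 0.0291
grip_force: 48.2
```

```bash
sed -i 's/h=.0218/h=.0206/' rk.py
python3 - <<'E'
from rk import *
q,r=cur();f=tool_on(seat2(.03,.002,.06));g=f[0]+[0,0,.06]
plan([(q+[0,0,.17],r),([.49,.10,.22],down(175)),([.50,-.10,.22],down(160)),(g,f[1]),f,tool_on(seat2(.03,.002,.02)),tool_on(seat2(.03,.0015,.004))])
E
```

```text
from [0.4809 0.3083 0.0305] [-180.   -18.1 -160.6]
[0.212, -0.0, -0.646] [0.0, 0.0, 0.0] rows 3.4 
[0.255, -0.798, 0.002] [-0.0108, -0.0496, 0.0672] rows 4.2 
[-0.11, -0.793, -0.0] [-0.0, -0.0, 0.0417] rows 4.0 
[-0.298, -0.531, 0.252] [0.0071, -0.0664, 0.0334] rows 3.3 
[0.098, -0.0, 0.219] [0.0, 0.0, 0.0] rows 1.2 
[0.152, -0.0, 0.049] [0.0, 0.0, 0.0] rows 0.8 
[0.06, 0.0, 0.022] [0.0, 0.0, 0.0] rows 0.3 
t 29.15 F [0.2 0.7 6.2] grip 0.0291 48.2
```

Call:
play_rows(motion=[[[0.02,0,-0.06,0,0,0,-1],[0.06,0,-0.18,0,0,0,-1],[0.12,0,-0.36,0,0,0,-1],[0.17,0,-0.52,0,0,0,-1],[0.212,0,-0.646,0,0,0,-1],[0.212,0,-0.646,0,0,0,-1],[0.212,0,-0.646,0,0,0,-1]]])

```text
time_s: 29.85
ee_pos: [0.4805, 0.3081, 0.2001]
eef_rot: [-3.141, -0.317, -2.803]
force: [-0.6, -0.3, -2.8]
grip_width: 0.0291
grip_force: 45.0
```

Call:
play_rows(motion=[[[0.06,-0.2,0,-0.0025,-0.012,0.016,-1],[0.12,-0.4,0,-0.005,-0.024,0.033,-1],[0.19,-0.6,0,-0.008,-0.037,0.05,-1],[0.255,-0.798,0.002,-0.0108,-0.0496,0.0672,-1],[0.255,-0.798,0.002,-0.0108,-0.0496,0.0672,-1],[0.255,-0.798,0.002,-0.0108,-0.0496,0.0672,-1],[0.255,-0.798,0.002,-0.0108,-0.0496,0.0672,-1]]])

```text
time_s: 30.55
ee_pos: [0.4894, 0.1005, 0.2182]
eef_rot: [-3.14, -0.004, 3.055]
force: [0.6, -0.8, -1.7]
grip_width: 0.0292
grip_force: 45.0
```

Call:
play_rows(motion=[[[-0.03,-0.2,0,0,0,0.0105,-1],[-0.06,-0.4,0,0,0,0.021,-1],[-0.09,-0.6,0,0,0,0.031,-1],[-0.11,-0.793,0,0,0,0.0417,-1],[-0.11,-0.793,0,0,0,0.0417,-1],[-0.11,-0.793,0,0,0,0.0417,-1],[-0.11,-0.793,0,0,0,0.0417,-1]]])

```text
time_s: 31.25
ee_pos: [0.5, -0.0985, 0.2186]
eef_rot: [-3.14, -0.003, 2.795]
force: [-0.1, 0.5, -1.5]
grip_width: 0.029
grip_force: 45.0
```

Call:
play_rows(motion=[[[-0.07,-0.13,0.06,0.0018,-0.017,0.008,-1],[-0.15,-0.26,0.12,0.0035,-0.033,0.017,-1],[-0.22,-0.4,0.19,0.0053,-0.05,0.025,-1],[-0.298,-0.531,0.252,0.0071,-0.0664,0.0334,-1],[-0.298,-0.531,0.252,0.0071,-0.0664,0.0334,-1],[-0.298,-0.531,0.252,0.0071,-0.0664,0.0334,-1],[-0.298,-0.531,0.252,0.0071,-0.0664,0.0334,-1]]])

```text
time_s: 31.95
ee_pos: [0.5251, -0.2488, 0.157]
eef_rot: [-3.14, 0.418, 2.583]
force: [0.0, -0.1, -1.8]
grip_width: 0.0292
grip_force: 45.0
```

Run:
```python
from rk import *
print(get_obs()['qpos'].round(3))
f=tool_on(seat2(.03,.002,.06))
plan([f,tool_on(seat2(.03,.002,.02)),tool_on(seat2(.03,.0015,.004))])
c,T,P=wrist();save('w5.png',c['frame'])
```

```text
[-0.493  0.244  1.815 -0.046  0.667 -1.475]
from [ 0.5251 -0.2488  0.157 ] [-179.9   23.9  148. ]
[0.096, -0.006, 0.22] [-0.0001, -0.0002, 0.0005] rows 1.2 
[0.152, -0.0, 0.049] [0.0, 0.0, 0.0] rows 0.8 
[0.06, 0.0, 0.022] [0.0, 0.0, 0.0] rows 0.3 
t 31.95 F [ 0.  -0.1 -1.8] grip 0.0292 45.0
```

View pics/w5.png

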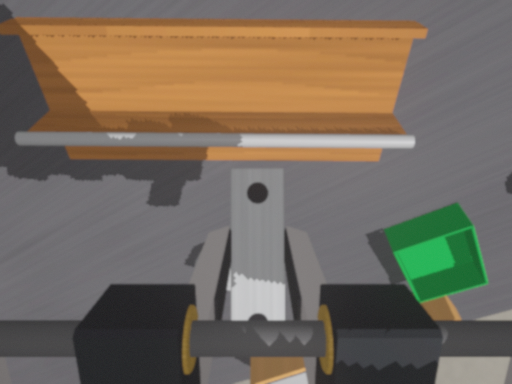

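The plate at (258,240) is well aligned with the rack; the rail runs at row 140. I'll check its tilt in the hand while coming closer.

Call:
play_rows(motion=[[[0.03,-0.002,0.07,0,0,0,-1],[0.06,-0.004,0.14,0,0,0,-1],[0.096,-0.006,0.215,0,0,0,-1],[0.096,-0.006,0.215,0,0,0,-1],[0.096,-0.006,0.215,0,0,0,-1],[0.096,-0.006,0.215,0,0,0,-1]]])

```text
time_s: 32.6
ee_pos: [0.524, -0.2516, 0.099]
eef_rot: [-3.14, 0.42, 2.581]
force: [-0.6, 0.2, -2.3]
grip_width: 0.0292
grip_force: 45.0
```

```bash
cat > hold.py <<'E'
from rk import *
c,T,P=wrist();Z=R.from_euler('z',-RY,degrees=True)
Q=P[178:262,238:279].reshape(-1,3);L=Z.apply(Q-RO)*1000
A=np.c_[L[:,0],L[:,1],np.ones(len(L))];k=np.linalg.lstsq(A,L[:,2],rcond=None)[0]
print('held lean deg',np.degrees(np.arctan(k[0])).round(1),'roll',np.degrees(np.arctan(k[1])).round(1),'resid',np.std(A@k-L[:,2]).round(2))
q,r=cur();
H=Z.apply(P.reshape(-1,3)-RO).reshape(P.shape)*1000
col=H[:,258]; rows=[i for i in range(140,290,6)]
print('col258',[(i,*np.round(col[i],0).astype(int).tolist()) for i in rows])
E
python3 hold.py
python3 - <<'E'
from rk import *
plan([tool_on(seat2(.03,.002,.02)),tool_on(seat2(.03,.0015,.004))])
E
```

```text
held lean deg -4.1 roll 0.4 resid 13.64
col258 [(140, 10, 28, 5), (146, 15, 28, 5), (152, 16, 28, 12), (158, 16, 28, 19), (164, 16, 28, 26), (170, -3, 28, 59), (176, 1, 28, 60), (182, 3, 28, 63), (188, 5, 28, 65), (194, 9, 28, 66), (200, 9, 28, 70), (206, 13, 28, 71), (212, 15, 28, 74), (218, 18, 28, 76), (224, 21, 28, 78), (230, 23, 28, 80), (236, 25, 28, 83), (242, 27, 28, 85), (248, 29, 28, 88), (254, 33, 28, 89), (260, 35, 28, 92), (266, 38, 28, 93), (272, 40, 28, 96), (278, 42, 28, 98), (284, 45, 28, 100)]
from [ 0.524  -0.2516  0.0989] [-179.9   24.1  147.9]
[0.156, 0.006, 0.056] [-0.0002, 0.0001, 0.0002] rows 0.8 
[0.06, 0.0, 0.022] [0.0, 0.0, 0.0] rows 0.3 
t 32.65 F [ 0.8  0.3 -1.7] grip 0.0292 45.0
```

Held lean is about 41° and the position is as predicted. I'll slide it down along the slope.

Call:
play_rows(motion=[[[0.04,0.002,0.02,0,0,0,-1],[0.08,0.004,0.035,0,0,0,-1],[0.12,0.006,0.045,0,0,0,-1],[0.156,0.006,0.053,0,0,0,-1],[0.156,0.006,0.053,0,0,0,-1],[0.156,0.006,0.053,0,0,0,-1]]])

```text
time_s: 33.25
ee_pos: [0.4985, -0.2343, 0.0696]
eef_rot: [-3.14, 0.418, 2.58]
force: [0.1, -0.0, -2.0]
grip_width: 0.0284
grip_force: 45.0
```

Run:
```python
from rk import *
print(get_obs()['qpos'].round(3))
plan([tool_on(seat2(.03,.0015,.004)),tool_on(seat2(.03,.001,.0))])
```

```text
[-0.492  0.327  1.956 -0.07   0.442 -1.444]
from [ 0.4985 -0.2343  0.0696] [-179.9   24.   147.8]
[0.056, 0.001, 0.021] [-0.0003, -0.0001, 0.0001] rows 0.3 
[0.015, -0.0, 0.007] [0.0, 0.0, 0.0] rows 0.1 
t 33.25 F [ 0.1 -0.  -2. ] grip 0.0284 45.0
```

Call:
play_rows(motion=[[[0.02,0,0.007,0,0,0,-1],[0.04,0,0.014,0,0,0,-1],[0.056,0,0.02,0,0,0,-1],[0.056,0,0.02,0,0,0,-1],[0.056,0,0.02,0,0,0,-1]]])

```text
time_s: 33.75
ee_pos: [0.4894, -0.2286, 0.0593]
eef_rot: [-3.14, 0.418, 2.58]
force: [-0.3, 0.7, -1.6]
grip_width: 0.0297
grip_force: 45.0
```

Call:
play_rows(motion=[[[0.006,0,0.003,0,0,0,-1],[0.006,0,0.003,0,0,0,-1]]])

```text
time_s: 33.95
ee_pos: [0.4883, -0.228, 0.0579]
eef_rot: [-3.14, 0.418, 2.58]
force: [-0.1, 0.6, -1.3]
grip_width: 0.0295
grip_force: 45.0
```

Call:
play_rows(motion=[[[0.006,0,0.003,0,0,0,-1],[0.006,0,0.003,0,0,0,-1]]])

```text
time_s: 34.15
ee_pos: [0.4874, -0.2274, 0.0565]
eef_rot: [-3.14, 0.418, 2.58]
force: [0.7, 0.1, -2.0]
grip_width: 0.0294
grip_force: 45.0
```

Call:
play_rows(motion=[[[0.005,0,0.004,0,0,0,-1],[0.005,0,0.004,0,0,0,-1]]])

```text
time_s: 34.35
ee_pos: [0.4868, -0.227, 0.055]
eef_rot: [-3.14, 0.418, 2.58]
force: [0.0, -0.5, -2.3]
grip_width: 0.029
grip_force: 45.0
```

Call:
play_rows(motion=[[[0.005,0,0.004,0,0,0,-1],[0.005,0,0.004,0,0,0,-1]]])

```text
time_s: 34.55
ee_pos: [0.4862, -0.2266, 0.0537]
eef_rot: [-3.14, 0.418, 2.58]
force: [-0.1, -0.3, -1.4]
grip_width: 0.0289
grip_force: 45.0
```

Run:
```python
from rk import *
plan([tool_on(seat2(.03,0,.0))])
```

```text
from [ 0.4862 -0.2266  0.0537] [-179.9   23.9  147.8]
[-0.009, 0.001, -0.003] [-0.0003, -0.0002, 0.0001] rows 0.0 
t 34.55 F [-0.1 -0.3 -1.4] grip 0.0289 45.0
```

Call:
play_rows(motion=[[[0.002,0,0.0045,0,0,0,-1],[0.002,0,0.0045,0,0,0,-1]]])

```text
time_s: 34.75
ee_pos: [0.4864, -0.2267, 0.0529]
eef_rot: [-3.14, 0.419, 2.58]
force: [-3.5, 2.5, 5.6]
grip_width: 0.0292
grip_force: 45.0
```

Call:
play_rows(motion=[[[0.002,0,0.0045,0,0,0,-1],[0.002,0,0.0045,0,0,0,-1]]])

```text
time_s: 34.95
ee_pos: [0.4866, -0.2268, 0.0527]
eef_rot: [-3.14, 0.42, 2.58]
force: [-14.1, 7.1, 21.9]
grip_width: 0.0293
grip_force: 45.0
```

```bash
python3 hold.py
python3 - <<'E'
from rk import *
c=camera('scene');save('s6.png',cv2.resize(c['frame'][180:290,80:230],None,fx=5,fy=5,interpolation=cv2.INTER_CUBIC))
E
```

```text
held lean deg 17.0 roll 0.0 resid 10.2
col258 [(140, -59, 29, 0), (146, -55, 29, -1), (152, -54, 29, 5), (158, -55, 29, 11), (164, -55, 29, 17), (170, -55, 29, 22), (176, -51, 29, 23), (182, -43, 29, 17), (188, -40, 29, 19), (194, -38, 29, 22), (200, -35, 29, 23), (206, -32, 29, 25), (212, -30, 29, 28), (218, -27, 29, 30), (224, -25, 29, 32), (230, -22, 29, 34), (236, -20, 29, 36), (242, -18, 29, 39), (248, -15, 29, 41), (254, -13, 29, 44), (260, -11, 29, 46), (266, -7, 29, 47), (272, -5, 29, 50), (278, -3, 29, 52), (284, 0, 29, 54)]
```

View pics/s6.png

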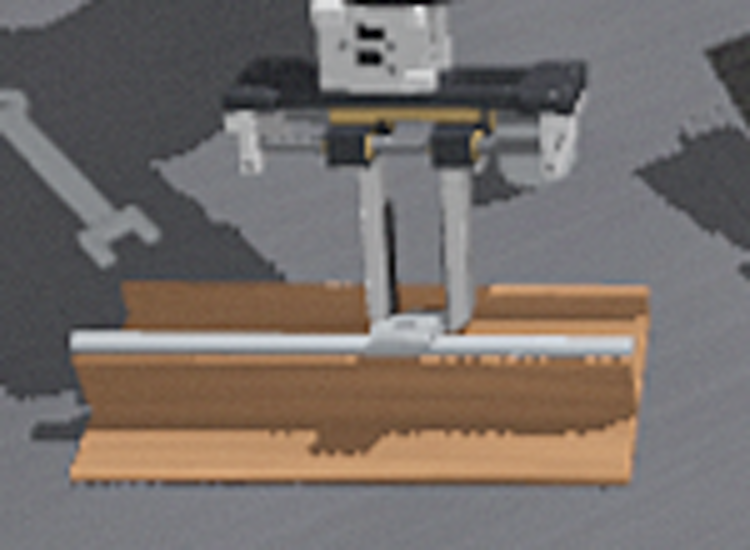

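The plate is behind the lip and on the rail; the contact force points along the rail normal. Releasing and retreating.

Call:
play_rows(motion=[[[0,0,-0.003,0,0,0,-0.4],[0,0,-0.003,0,0,0,-0.2],[0,0,-0.003,0,0,0,0],[0,0,-0.003,0,0,0,0],[0,0,-0.1,0,0,0,0],[0,0,-0.25,0,0,0,0.2],[0,0,-0.45,0,0,0,0.2],[0,0,-0.6,0,0,0,0.2],[0,0,-0.6,0,0,0,0.2]]])

```text
time_s: 35.95
ee_pos: [0.4355, -0.1941, 0.193]
eef_rot: [-3.14, 0.425, 2.58]
force: [0.1, -0.3, -0.4]
grip_width: 0.0565
grip_force: 0.0
```

```bash
cat > chk.py <<'E'
from rk import *
def chk(y):
    Z=R.from_euler('z',-RY,degrees=True)
    for n in('top','scene'):
        c=camera(n);P=cloud(c,c['T']);L=Z.apply((P-RO).reshape(-1,3))*1000;s=cv2.cvtColor(c['frame'],cv2.COLOR_RGB2HSV)[...,1].ravel()
        m=(abs(L[:,1]-y)<22)&(L[:,0]>-60)&(L[:,0]<50)&(L[:,2]>12)&(L[:,2]<95)&(s<80)
        Q=L[m];
        if len(Q)<20: print(n,'few',len(Q));continue
        k=np.polyfit(Q[:,0],Q[:,2],1);print(n,len(Q),'lean',np.degrees(np.arctan(k[0])).round(1),'x',Q[:,0].min().round(),Q[:,0].max().round(),'y',np.median(Q[:,1]).round(1),'z@x-11',np.polyval(k,-11).round(1))
E
python3 - <<'E'
from chk import *
chk(30)
plan([([.50,-.10,.22],down(160)),([.49,.10,.22],down(175)),([.49,.33,.2],down(204))])
E
```

```text
top 180 lean 39.7 x -51.0 28.0 y 29.7 z@x-11 46.5
scene 165 lean 35.2 x -46.0 32.0 y 32.2 z@x-11 40.6
from [ 0.435  -0.194   0.1887] [-179.9   24.   147.8]
[-0.069, 0.457, -0.107] [-0.0074, 0.0665, -0.0333] rows 3.1 
[0.311, 0.738, 0.0] [0.0, 0.0, -0.0417] rows 4.0 
[0.08, 0.916, 0.08] [0.0, 0.0, -0.0806] rows 4.6 
t 36.05 F [ 0.5 -0.7 -0.5] grip 0.0567 0.0
```

The first plate leans at about 40°, behind the lip. Now the second plate, which I'll grip 12 mm toward its front end to keep the gripper body clear of the punch head.

Call:
play_rows(motion=[[[-0.02,0.15,-0.04,-0.0025,0.022,-0.011,0.2],[-0.05,0.3,-0.08,-0.005,0.044,-0.022,0.2],[-0.069,0.457,-0.107,-0.0074,0.0665,-0.0333,0.2],[-0.069,0.457,-0.107,-0.0074,0.0665,-0.0333,0.2],[-0.069,0.457,-0.107,-0.0074,0.0665,-0.0333,0.2],[-0.069,0.457,-0.107,-0.0074,0.0665,-0.0333,0.2]]])

```text
time_s: 36.65
ee_pos: [0.4992, -0.1004, 0.2181]
eef_rot: [-3.142, -0.003, 2.791]
force: [0.9, -0.9, 0.0]
grip_width: 0.0564
grip_force: 0.0
```

Call:
play_rows(motion=[[[0.311,0.738,0,0,0,-0.0417,0.2],[0.311,0.738,0,0,0,-0.0417,0.2],[0.311,0.738,0,0,0,-0.0417,0.2],[0.311,0.738,0,0,0,-0.0417,0.2],[0.311,0.738,0,0,0,-0.0417,0.2],[0.311,0.738,0,0,0,-0.0417,0.2],[0.311,0.738,0,0,0,-0.0417,0.2]]])

```text
time_s: 37.35
ee_pos: [0.4899, 0.0987, 0.2198]
eef_rot: [3.141, -0.001, 3.052]
force: [0.3, 1.0, -0.6]
grip_width: 0.0561
grip_force: 0.0
```

Call:
play_rows(motion=[[[0.08,0.916,0.08,0,0,-0.0806,0.2],[0.08,0.916,0.08,0,0,-0.0806,0.2],[0.08,0.916,0.08,0,0,-0.0806,0.2],[0.08,0.916,0.08,0,0,-0.0806,0.2],[0.08,0.916,0.08,0,0,-0.0806,0.2],[0.08,0.916,0.08,0,0,-0.0806,0.2],[0.08,0.916,0.08,0,0,-0.0806,0.2],[0.08,0.916,0.08,0,0,-0.0806,0.2]]])

```text
time_s: 38.15
ee_pos: [0.4907, 0.3282, 0.2003]
eef_rot: [3.14, -0.001, -2.725]
force: [0.4, 0.7, 2.0]
grip_width: 0.0562
grip_force: 0.0
```

```bash
cat >> rk.py <<'E'
def shift(p,d): return p[0]+p[1].apply([d,0,0]),p[1]
E
python3 - <<'E'
from rk import *
from pl import plates
plates()
q,r=tool_on(shift(pm([.4879,.3903,.0105],26.2),-.012))
plan([(q+[0,0,.06],r),(q,r)])
E
```

```text
plate px [312. 197.] c [488.1 390.7] s [99.4 30.1] a 26.6 topz 0.0171 touches edge False
from [0.4907 0.3283 0.2004] [ 179.9   -0.  -156.1]
[-0.042, 0.229, 0.438] [0.0012, 0.0499, -0.0064] rows 2.5 
[-0.074, -0.0, 0.228] [0.0, 0.0, 0.0] rows 1.2 
t 38.2 F [-0.8  0.2 -0.2] grip 0.0563 0.0
```

Call:
play_rows(motion=[[[-0.01,0.08,0.1,0.0003,0.0125,-0.0016,0.2],[-0.02,0.16,0.2,0.0006,0.025,-0.0032,0.2],[-0.042,0.229,0.35,0.0012,0.0499,-0.0064,0.2],[-0.042,0.229,0.438,0.0012,0.0499,-0.0064,0.2],[-0.042,0.229,0.438,0.0012,0.0499,-0.0064,0.2],[-0.042,0.229,0.438,0.0012,0.0499,-0.0064,0.2],[-0.042,0.229,0.438,0.0012,0.0499,-0.0064,0.2]]])

```text
time_s: 38.9
ee_pos: [0.4773, 0.3865, 0.0943]
eef_rot: [3.141, -0.308, -2.682]
force: [0.1, 0.9, 1.0]
grip_width: 0.0563
grip_force: 0.0
```

Run:
```python
from rk import *
q,r=tool_on(shift(pm([.488,.3905,.0105],26.4),-.012))
plan([(q,r)])
```

```text
from [0.4773 0.3865 0.0943] [ 179.9  -17.7 -153.7]
[-0.074, -0.005, 0.242] [0.0002, 0.001, -0.0002] rows 1.3 
t 38.9 F [0.1 0.9 1. ] grip 0.0563 0.0
```

Call:
play_rows(motion=[[[-0.03,-0.003,0.08,0,0.0005,0,0.2],[-0.05,-0.005,0.16,0,0.0005,0,0.2],[-0.068,-0.005,0.21,0,0.0005,0,0.2],[-0.074,-0.005,0.23,0,0.0005,0,0.2],[-0.074,-0.005,0.23,0,0.0005,0,0.2],[-0.074,-0.005,0.23,0,0.0005,0,0.2]]])

```text
time_s: 39.5
ee_pos: [0.4771, 0.3857, 0.0316]
eef_rot: [3.141, -0.316, -2.682]
force: [1.0, 0.6, 0.0]
grip_width: 0.0563
grip_force: 0.0
```

Call:
play_rows(motion=[[[0,0,0,0,0,0,-0.2],[0,0,0,0,0,0,-0.6],[0,0,0,0,0,0,-1],[0,0,0,0,0,0,-1],[0,0,0,0,0,0,-1]]])

```text
time_s: 40.0
ee_pos: [0.4767, 0.3856, 0.0307]
eef_rot: [3.141, -0.317, -2.682]
force: [-0.1, -0.3, 4.7]
grip_width: 0.0293
grip_force: 46.1
```

Run:
```python
from rk import *
q,r=cur();f=tool_on(shift(seat2(-.07,.002,.06),-.012));g=f[0]+[0,0,.06]
plan([(q+[0,0,.17],r),([.49,.20,.22],down(185)),([.50,-.00,.22],down(170)),([.50,-.19,.2],down(155)),(g,f[1])])
```

```text
from [0.4767 0.3856 0.0307] [ 180.   -18.2 -153.6]
[0.212, 0.0, -0.646] [0.0, 0.0, 0.0] rows 3.4 
[0.292, -0.689, 0.014] [-0.0093, -0.0499, 0.0588] rows 3.7 
[0.03, -0.8, -0.0] [0.0, -0.0, 0.0417] rows 4.0 
[-0.132, -0.748, 0.08] [-0.0, -0.0, 0.0417] rows 3.8 
[-0.105, -0.57, 0.204] [0.0042, -0.0666, 0.0197] rows 3.1 
t 40.0 F [-0.1 -0.3  4.7] grip 0.0293 46.1
```

Call:
play_rows(motion=[[[0.02,0,-0.06,0,0,0,-1],[0.06,0,-0.18,0,0,0,-1],[0.12,0,-0.36,0,0,0,-1],[0.17,0,-0.52,0,0,0,-1],[0.212,0,-0.646,0,0,0,-1],[0.212,0,-0.646,0,0,0,-1],[0.212,0,-0.646,0,0,0,-1]]])

```text
time_s: 40.7
ee_pos: [0.4765, 0.3853, 0.2005]
eef_rot: [3.141, -0.317, -2.682]
force: [-0.2, 0.1, -1.9]
grip_width: 0.0291
grip_force: 45.0
```

Call:
play_rows(motion=[[[0.07,-0.17,0,-0.0023,-0.0125,0.0147,-1],[0.15,-0.34,0.007,-0.0046,-0.025,0.029,-1],[0.22,-0.52,0.01,-0.007,-0.037,0.044,-1],[0.292,-0.689,0.014,-0.0093,-0.0499,0.0588,-1],[0.292,-0.689,0.014,-0.0093,-0.0499,0.0588,-1],[0.292,-0.689,0.014,-0.0093,-0.0499,0.0588,-1],[0.292,-0.689,0.014,-0.0093,-0.0499,0.0588,-1]]])

```text
time_s: 41.4
ee_pos: [0.4897, 0.2004, 0.2187]
eef_rot: [-3.141, -0.003, -3.053]
force: [0.0, 0.4, -2.0]
grip_width: 0.0291
grip_force: 45.0
```

Call:
play_rows(motion=[[[0.01,-0.2,0,0,0,0.0105,-1],[0.02,-0.4,0,0,0,0.021,-1],[0.03,-0.6,0,0,0,0.031,-1],[0.03,-0.8,0,0,0,0.0417,-1],[0.03,-0.8,0,0,0,0.0417,-1],[0.03,-0.8,0,0,0,0.0417,-1],[0.03,-0.8,0,0,0,0.0417,-1]]])

```text
time_s: 42.1
ee_pos: [0.5001, 0.0012, 0.2192]
eef_rot: [-3.141, -0.001, 2.969]
force: [0.5, 0.8, -2.2]
grip_width: 0.0293
grip_force: 45.0
```

Call:
play_rows(motion=[[[-0.03,-0.19,0.02,0,0,0.0105,-1],[-0.06,-0.38,0.04,0,0,0.021,-1],[-0.1,-0.57,0.06,0,0,0.031,-1],[-0.132,-0.748,0.08,0,0,0.0417,-1],[-0.132,-0.748,0.08,0,0,0.0417,-1],[-0.132,-0.748,0.08,0,0,0.0417,-1],[-0.132,-0.748,0.08,0,0,0.0417,-1]]])

```text
time_s: 42.8
ee_pos: [0.5004, -0.1882, 0.1998]
eef_rot: [-3.141, -0.0, 2.708]
force: [0.3, 1.0, -2.3]
grip_width: 0.0289
grip_force: 45.0
```

Call:
play_rows(motion=[[[-0.03,-0.14,0.05,0.001,-0.0167,0.005,-1],[-0.05,-0.28,0.1,0.002,-0.033,0.01,-1],[-0.08,-0.43,0.15,0.003,-0.05,0.015,-1],[-0.105,-0.57,0.204,0.0042,-0.0666,0.0197,-1],[-0.105,-0.57,0.204,0.0042,-0.0666,0.0197,-1],[-0.105,-0.57,0.204,0.0042,-0.0666,0.0197,-1],[-0.105,-0.57,0.204,0.0042,-0.0666,0.0197,-1]]])

```text
time_s: 43.5
ee_pos: [0.4646, -0.329, 0.1497]
eef_rot: [-3.141, 0.419, 2.582]
force: [-1.0, -0.2, -2.2]
grip_width: 0.029
grip_force: 45.0
```

```bash
python3 hold.py
python3 - <<'E'
from rk import *
print(get_obs()['qpos'].round(3))
t=lambda o,s:tool_on(shift(seat2(-.07,o,s),-.012))
plan([t(.002,.06),t(.002,.02),t(.0015,.004),t(0,0)])
E
```

```text
held lean deg -56.4 roll -0.5 resid 20.95
col258 [(140, 16, -70, 31), (146, 15, -70, 41), (152, 12, -70, 55), (158, 16, -70, 56), (164, 56, -69, 7), (170, 63, -69, 6), (176, 74, -69, 0), (182, 83, -69, -1), (188, 90, -69, -1), (194, -1, -70, 118), (200, 2, -70, 120), (206, 3, -70, 123), (212, 6, -70, 124), (218, 8, -70, 128), (224, 10, -69, 131), (230, 14, -69, 131), (236, 16, -69, 134), (242, -122, -70, 263), (248, 21, -69, 138), (254, 24, -69, 139), (260, 27, -69, 142), (266, 29, -69, 144), (272, 32, -69, 146), (278, 35, -69, 148), (284, 36, -69, 151)]
[-0.707  0.227  1.856  0.098  0.646 -1.784]
from [ 0.4646 -0.3291  0.1497] [-180.    24.   147.9]
[0.1, -0.005, 0.222] [0.0001, 0.0001, 0.0004] rows 1.2 
[0.152, -0.0, 0.049] [0.0, 0.0, 0.0] rows 0.8 
[0.06, 0.0, 0.022] [0.0, 0.0, 0.0] rows 0.3 
[0.013, 0.0, 0.011] [0.0, 0.0, 0.0] rows 0.1 
t 43.55 F [ 0.4  0.6 -1.8] grip 0.0294 45.0
```

Call:
play_rows(motion=[[[0.03,-0.002,0.07,0,0,0,-1],[0.06,-0.005,0.14,0,0,0,-1],[0.1,-0.005,0.215,0,0,0,-1],[0.1,-0.005,0.222,0,0,0,-1],[0.1,-0.005,0.222,0,0,0,-1],[0.1,-0.005,0.222,0,0,0,-1]]])

```text
time_s: 44.15
ee_pos: [0.4634, -0.3313, 0.0894]
eef_rot: [-3.141, 0.421, 2.58]
force: [1.1, -0.6, -1.9]
grip_width: 0.0297
grip_force: 45.0
```

Call:
play_rows(motion=[[[0.04,0,0.012,0,0,0,-1],[0.08,0,0.025,0,0,0,-1],[0.12,0,0.038,0,0,0,-1],[0.152,0,0.049,0,0,0,-1],[0.152,0,0.049,0,0,0,-1],[0.152,0,0.049,0,0,0,-1]]])

```text
time_s: 44.75
ee_pos: [0.4375, -0.3155, 0.0615]
eef_rot: [-3.141, 0.419, 2.579]
force: [0.8, 0.1, -2.1]
grip_width: 0.0292
grip_force: 45.0
```

Call:
play_rows(motion=[[[0.02,0,0.007,0,0,0,-1],[0.04,0,0.014,0,0,0,-1],[0.06,0,0.022,0,0,0,-1],[0.06,0,0.022,0,0,0,-1],[0.06,0,0.022,0,0,0,-1]]])

```text
time_s: 45.25
ee_pos: [0.4277, -0.3093, 0.0503]
eef_rot: [-3.141, 0.419, 2.58]
force: [0.1, -0.1, -1.8]
grip_width: 0.0294
grip_force: 45.0
```

```bash
python3 hold.py
python3 - <<'E'
from rk import *
t=lambda o,s:tool_on(shift(seat2(-.07,o,s),-.012))
plan([t(0,0)])
E
```

```text
held lean deg 6.3 roll 0.1 resid 10.53
col258 [(140, -66, -72, -1), (146, -62, -72, -1), (152, -59, -72, 1), (158, -55, -72, 1), (164, -55, -72, 6), (170, -55, -72, 12), (176, -55, -72, 18), (182, -55, -72, 23), (188, -51, -72, 23), (194, -42, -72, 17), (200, -40, -72, 20), (206, -38, -72, 23), (212, -36, -72, 26), (218, -33, -72, 28), (224, -32, -72, 31), (230, -29, -72, 32), (236, -25, -72, 33), (242, -23, -72, 36), (248, -20, -72, 38), (254, -17, -72, 40), (260, -16, -72, 43), (266, -13, -72, 44), (272, -12, -72, 48), (278, -8, -72, 49), (284, -6, -72, 51)]
from [ 0.4278 -0.3094  0.0504] [-180.    24.   147.8]
[0.012, 0.006, 0.009] [-0.0001, 0.0001, -0.0] rows 0.1 
t 45.3 F [-0.2 -0.4 -2.3] grip 0.0292 45.0
```

Behind the lip, and close to its seat. Creep in until contact.

Call:
play_rows(motion=[[[0.006,0,0.004,0,0,0,-1],[0.006,0,0.004,0,0,0,-1]]])

```text
time_s: 45.5
ee_pos: [0.4268, -0.3087, 0.0487]
eef_rot: [-3.141, 0.419, 2.58]
force: [0.7, -1.2, -2.2]
grip_width: 0.0292
grip_force: 45.0
```

Call:
play_rows(motion=[[[0.005,0,0.004,0,0,0,-1],[0.005,0,0.004,0,0,0,-1]]])

```text
time_s: 45.7
ee_pos: [0.4262, -0.3083, 0.0472]
eef_rot: [-3.141, 0.419, 2.58]
force: [-0.2, 0.6, -2.5]
grip_width: 0.0291
grip_force: 45.0
```

Call:
play_rows(motion=[[[0.003,0,0.004,0,0,0,-1],[0.003,0,0.004,0,0,0,-1]]])

```text
time_s: 45.9
ee_pos: [0.4261, -0.3083, 0.0462]
eef_rot: [-3.141, 0.419, 2.58]
force: [0.1, 0.3, 1.3]
grip_width: 0.0292
grip_force: 45.0
```

Call:
play_rows(motion=[[[0.002,0,0.003,0,0,0,-1],[0.002,0,0.003,0,0,0,-1]]])

```text
time_s: 46.1
ee_pos: [0.4261, -0.3083, 0.0454]
eef_rot: [-3.141, 0.42, 2.58]
force: [-0.3, 0.3, 3.4]
grip_width: 0.0293
grip_force: 45.0
```

Call:
play_rows(motion=[[[0,0,-0.002,0,0,0,-0.4],[0,0,-0.002,0,0,0,-0.2],[0,0,-0.002,0,0,0,0],[0,0,-0.002,0,0,0,0],[0,0,-0.1,0,0,0,0],[0,0,-0.25,0,0,0,0],[0,0,-0.45,0,0,0,0],[0,0,-0.6,0,0,0,0],[0,0,-0.6,0,0,0,0]]])

```text
time_s: 47.0
ee_pos: [0.3746, -0.276, 0.1868]
eef_rot: [-3.139, 0.426, 2.58]
force: [0.1, 0.8, -1.2]
grip_width: 0.0473
grip_force: 0.0
```

Run:
```python
from chk import *
chk(30);chk(-70)
q,r=cur();plan([([.33,-.10,.3],down(150))])
```

```text
top 214 lean 39.8 x -56.0 29.0 y 29.9 z@x-11 46.6
scene 164 lean 35.3 x -47.0 34.0 y 32.1 z@x-11 40.6
top 214 lean 41.5 x -47.0 30.0 y -69.9 z@x-11 46.2
scene 169 lean 31.5 x -58.0 32.0 y -67.2 z@x-11 44.2
from [ 0.3742 -0.2754  0.181 ] [-180.    23.9  147.8]
[0.286, 0.499, -0.647] [-0.0013, 0.0664, -0.0061] rows 4.3 
t 47.2 F [ 0.4  0.7 -0.5] grip 0.0472 0.0
```

Call:
play_rows(motion=[[[0.07,0.12,-0.16,0,0.0166,-0.0015,0],[0.14,0.25,-0.32,0,0.033,-0.003,0],[0.21,0.37,-0.48,0,0.05,-0.0045,0],[0.286,0.499,-0.647,-0.0013,0.0664,-0.0061,0],[0.286,0.499,-0.647,-0.0013,0.0664,-0.0061,0],[0.286,0.499,-0.647,-0.0013,0.0664,-0.0061,0],[0.286,0.499,-0.647,-0.0013,0.0664,-0.0061,0]]])

```text
time_s: 47.9
ee_pos: [0.3301, -0.1003, 0.2995]
eef_rot: [-3.141, 0.0, 2.619]
force: [-0.3, 0.2, -0.3]
grip_width: 0.0471
grip_force: 0.0
```

Run:
```python
from chk import *
c=camera('scene')['frame'];save('fin.png',cv2.resize(c[110:320,70:400],None,fx=2.4,fy=2.4,interpolation=cv2.INTER_CUBIC))
c=camera('top');P=cloud(c,c['T']);m=(P[...,0]>.69)&(P[...,0]<.77)&(abs(P[...,1]+.016)<.04)&(P[...,2]>.05);print('mallet head',P[m].mean(0).round(4),P[m][:,2].std())
```

```text
mallet head [ 0.725  -0.0161  0.0594] 0.0034497542835085966
```

View pics/fin.png

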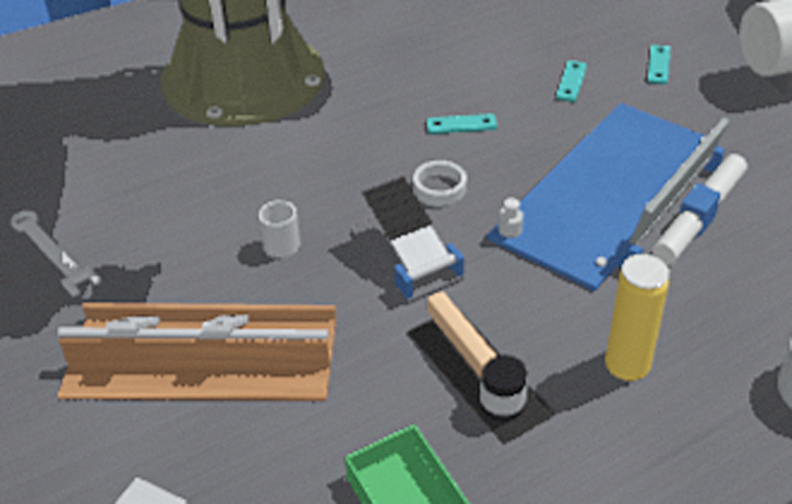

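Both plates lean on the rack, at (132,325) and (223,327). The mallet stands on its mat at (503,385), the pin and pedal are up, and nothing else has moved. Handing in.

```bash
python3 -c "
from station import workorder
print(workorder.hand_in())"
```

```text
the job is handed in; nothing more can be done
None
```

I handed the job in, but the system gave no verdict: the pedal was held at its stop over 1 s and released, the mallet drove the pin down and stands on its mat again, and both plates on the bed (only two were there) lean on the rack with no bystander visibly moved.

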